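# Put the rotary tool and its bur basket away

### The job

Put the grinding things away: lay the black and orange rotary tool in both saddles of the sloped rest with its nose uphill, set down rather than dropped, and hang the bur basket by its copper handle on the brass hook, hanging still. Either may go first. Do not shift or knock over the other things on the bench, and let go of everything at the end.

Things in the scene. Friction and masses are not known exactly. Their poses are not given: they have to be found in the camera images.
- grinder: Rotary tool, loose, about 320 g, lying on the bench. Black box body 120 x 36 x 36 mm (x, y, z), orange band near its tail; origin at the centre of the body's underside; +x runs along the body to the nose, z up. A grey conical nose, steel chuck and thin bur continue from x = 60 to 124 mm at mid-height. It balances within 15 mm of the body's middle.
- grinder_mid (a point): Centre of the rotary tool's box body, 18 mm above its underside.
- grinder_nose (a point): Tip of the rotary tool's nose, 124 mm ahead of the body's centre.
- rest: Sloped rest, fixed: two aluminium U saddles on a dark spine climbing at 30 degrees. Origin: middle of the seat, in the plane of the saddle floors, 125 mm above the bench; the tool's body goes centred over it. x points up the slope (away from the robot, give or take yaw), y level across, z square to the slope. Spine top 28 mm below the seat plane, spine 28 mm wide.
- saddle_low (a point): Middle of the lower saddle's floor, x = -38 mm in the rest's frame. Each saddle is 14 mm long in x, 48 mm wide inside, with side walls 8 mm thick and 16 mm high. 62 mm between the saddles is open for fingers. A red foot stop below has its uphill face at x = -70 mm and rises 14 mm above the seat plane; a released tool may slide down to it.
- saddle_high (a point): Middle of the upper saddle's floor, x = +38 mm in the rest's frame; same saddle.
- basket: Bur basket, loose, about 200 g, standing on the bench: aluminium open box 76 x 112 x 46 mm (x, y, z) with a blue band and fixed burs standing to 57 mm; origin at the centre of its underside. A stiff copper handle (8 mm round rod) spans it along y in the plane x = 0, with level parts at z = 112 mm (rod centre) from y = 13 to 52 mm and -13 to -52 mm.
- bail_top (a point): Peak in the middle of the basket's handle, meant for the hook: rod centre, 120 mm above the basket's underside, y = 0; the rod slopes down 8 mm to the level parts 13 mm either side.
- hook_stand: Hook stand, fixed: wooden base 90 x 110 x 14 mm, brass post 14 mm thick (ball on top, 243 mm high), origin at the post's foot. A level brass arm (8 mm round, centre 190 mm above the bench) runs from the post along -x to x = -88 mm; its upturned end, x = -88 to -94 mm, tops out 211 mm above the bench.
- hook_seat (a point): Where the handle's peak (point bail_top) comes to be when the basket hangs well: 65 mm out from the post along the arm (-x of hook_stand), 198 mm above the bench (8 mm over the arm's centre). Same axes as hook_stand.
- jar: Bystander: flux jar with yellow cap, 48 mm across, 65 mm high, origin under its centre.
- cone: Bystander: wooden ring cone, base 56 mm across, 88 mm high, origin under its centre.
- anvil: Bystander: small steel bench anvil, about 125 x 60 mm, 70 mm high, origin under its centre.
- gift_box: Bystander: blue gift box 88 x 88 x 53 mm, origin under its centre.
- cuff: Bystander: open brass bracelet about 70 x 62 mm, 10 mm thick, lying on a grey 110 x 110 x 18 mm soldering board in front of the robot.

How it is judged (in metres and radians):
At the end, for the whole second after the job is handed in: Tool at rest in both saddles, nose uphill: body centre within 25 mm along the slope, 10 mm across and 7 mm in height of seated, axis within 8 deg. Basket hanging on the hook: handle peak within 20 mm across, 16 mm in height, 26 mm outward, 40 mm inward of the seat, tilt under 17 deg. Both still (x of grinder_mid in the frame of rest between -0.025 and 0.025 m and y of grinder_mid in the frame of rest between -0.01 and 0.01 m and z of grinder_mid in the frame of rest between 0.011 and 0.025 m and x of grinder_nose in the frame of rest above 0.05 m and angle between the x axis of grinder and the x axis of rest, either way round below 0.14 rad and linear speed of grinder below 0.03 m/s and x of bail_top in the frame of hook_seat between -0.026 and 0.04 m and y of bail_top in the frame of hook_seat between -0.02 and 0.02 m and z of bail_top in the frame of hook_seat between -0.016 and 0.016 m and angle between basket's own z axis and vertical below 0.3 rad and contact force between basket and hook_stand above 0.3 N and linear speed of basket below 0.06 m/s); the robot touches nothing.
It fails at once if a bystander (jar, cone, anvil, gift box or cuff) is shifted by more than 30 mm (distance of any of jar, cone, anvil, gift_box, cuff from where it was at the start of the episode above 0.03 m).
It fails at once if the jar, cone, anvil or gift box is tipped over (angle between any of jar, cone, anvil, gift_box's own z axis and vertical above 0.5 rad).
It fails at once if the rotary tool is dropped (falls free faster than 0.7 m/s, about 25 mm) (linear speed of grinder above 0.7 m/s and contact force between grinder and the fingers below 0.01 N).
It also fails if it takes over 69 s, if anything falls off the work surface, if the arm or the gripper's body presses on something with over 40 N, if the wrist force passes 120 N, or if a joint passes its speed limit or range.

### The arm

A 6-joint arm with a two-finger parallel gripper is mounted at the origin on the work surface. World frame = base frame: x ahead of the robot, y to its left, z up, the work surface at z = 0. Lengths are in m, angles in degrees, forces in N, time in s.
With the tool pointing down it reaches from about 0.4 to 0.825 m from the base axis. Payload 7 kg.
Tool frame: the origin (TCP) lies on the centre line of the jaws, within the pads' length; the fingertips stand 19 mm ahead of it and the grasp point (between the pads) is the TCP; z points along the fingers, y is the line along which they close (so a half turn about z gives the same grasp; the last joint's range is limited). The gripper opens to 88 mm and grips with 3 to 60 N. Pads are 19 mm wide; open, the fingers measure 130 mm over their backs; the gripper's body (78 mm by 193 mm) begins 47 mm behind the grasp point.
Start: joints at [-56.889, 20.546, 0.682, 0, -70.136, -16.507], TCP at [0.193, -0.647, 0.217] pointing down, gripper open.
Joint ranges: [-176.03, 176.03], [-82.01, 121.73], [-58.28, 71.71], [-173.87, 95.51], [-174.79, -0.11], [-173.66, 173.66]. Speed limits (degrees/s): [136.94, 136.94, 172.46, 180, 180, 180].

### API

Orientations are given as [roll, pitch, yaw] about the fixed x, y, z axes, in that order (R = Rz(yaw) Ry(pitch) Rx(roll)).
In Python, from plant import ctrl gives the robot as it stands.
- The arm moves only by the tool move_arm, never from a script. Its argument "motion" is a list of rows, each a list of 3 entries, a list of its own where there are three numbers: the shift along the tool's x, y, z in mm, then the turn, a rotation vector about the tool's x, y, z in degrees, then the closure, from 0 (fully open) to 1 (shut). A call has 1 to 10 rows; each row is the pose to reach, as a shift and turn from the pose commanded when the call began, along the tool's axes at that moment; what a row does not reach only later rows make up. A row lasts 1/12 s, in which the tool goes at most 41.7 mm and 7.16 degrees, less where a joint would pass 70% of its speed; a pose out of reach is approached as far as the arm can. A call with a gripper value outside its range is refused whole. The fingers move at their own pace and stop on an object; the grip force is fixed at half the most. Time passes only in rows, so rows that repeat a pose let the fingers close. It gives the time, the measured TCP pose, the force, the opening and the grip force at its end, in the units of the state.
- ctrl.get_obs(): the state, without advancing time (a new reading comes with each control period).
- ctrl.snapshot(name): name is "side" or "top" or "wrist"; returns a dict with "color" (480x640x3 uint8, blue, green, red), "camera_matrix" (3x3 intrinsics, pixels), "cam_to_world" (4x4, takes a point from camera to world coordinates). Camera axes: x right, y up, looking along -z (the intrinsics and any distortion apply to the point x, -y, -z); pixel columns grow to the right and rows downward; lengths in m; the calibration is good to about 2 mm. A picture is of the moment at which its call begins. There is no depth.
- ctrl.close_job(): hands the job in; it is judged then, once.
The state is a dict: "clock": time; "joint_pos": joint angles; "qvel": joint speeds; "tau": joint torques, N m; "tool_pos": TCP position; "orientation": TCP orientation; "force": force on the tool from outside, world axes, zero at the start; "moment": the same for the moment, N m; "opening": finger opening in m; "gripper_force": force on a finger pad.
Only numpy, scipy, OpenCV 4.12 (cv2) and the standard library are available. Lean on these libraries where they do the work, as an engineer would, in place of code of your own. Each camera call takes 0.05 s, during which the arm holds its last target. There are 200 camera calls.

## Working session

There is one attempt and no reset: what is moved stays moved. The work goes in short steps, Python scripts to look and compute and a tool call to move; the robot and the scene stay as the last step left them, time stands still between calls to the robot, and variables do not carry over. Pictures are saved under pics/ and viewed, at most 10 in all, crops included, and the job is handed in when it is done.

Besides the shell and the picture viewer there is one more tool, called as name(argument=value, ...) on one line, values as JSON. move_arm: Moves the arm, as the interface text tells. Its arguments: {"type":"object","properties":{"motion":{"type":"array"}},"required":["motion"]}

```bash
mkdir -p pics; ls; cat > h.py <<'E'
import numpy as np, cv2, pickle
from scipy.spatial.transform import Rotation as R
from plant import ctrl
def snap(name, tag):
    s=ctrl.snapshot(name); cv2.imwrite(f'pics/{tag}.png', s['color']); pickle.dump(s,open(f'pics/{tag}.pkl','wb')); return s
def load(tag): return pickle.load(open(f'pics/{tag}.pkl','rb'))
def ray(s,uv):
    K=np.array(s['camera_matrix']);T=np.array(s['cam_to_world'])
    d=np.linalg.inv(K)@[uv[0],uv[1],1]; d=T[:3,:3]@[d[0],-d[1],-d[2]]
    return T[:3,3],d/np.linalg.norm(d)
def onz(s,uv,z):
    o,d=ray(s,uv); return o+d*(z-o[2])/d[2]
def tri(*sp):
    A=0;b=0
    for s,uv in sp:
        o,d=ray(s,uv);P=np.eye(3)-np.outer(d,d);A=A+P;b=b+P@o
    p=np.linalg.solve(A,b); return p,[np.linalg.norm(np.cross(p-ray(s,uv)[0],ray(s,uv)[1])) for s,uv in sp]
def proj(s,p):
    K=np.array(s['camera_matrix']);T=np.array(s['cam_to_world'])
    c=T[:3,:3].T@(np.array(p)-T[:3,3]); q=K@[c[0],-c[1],-c[2]]; return q[:2]/q[2]
def pose():
    o=ctrl.get_obs(); return np.array(o['tool_pos']),R.from_euler('xyz',o['orientation'],degrees=True)
def rel(p,Rt,p0=None,R0=None):
    if p0 is None: p0,R0=pose()
    return (R0.inv().apply(np.array(p)-p0)*1000).round(1),(R0.inv()*Rt).as_rotvec(degrees=True).round(2)
E
python3 - <<'E'
from h import *
print(ctrl.get_obs())
for n in ['side','top']:
    s=snap(n,n+'0'); print(n,s['camera_matrix'],np.array(s['cam_to_world']).round(3), s.keys())
E
```

```text
pics
{'clock': 0.0, 'joint_pos': array([-5.68891944e+01,  2.05936303e+01,  6.32371948e-01, -1.96480142e-02,
       -7.01350791e+01, -1.65064203e+01]), 'qvel': array([-0.07025551,  0.00222848, -0.10210895,  0.00451659,  0.08690938,
       -0.0256506 ]), 'tau': array([ 3.62684923e-04, -5.82724857e+01,  2.93056870e+01,  6.99741483e+00,
        6.79255289e-03, -1.20662326e-04]), 'tool_pos': array([ 0.192705  , -0.64637281,  0.21558876]), 'orientation': array([ 1.79902385e+02, -9.66541561e-03, -1.63402299e+02]), 'force': array([ 1.09936088, -0.61281412,  0.82565379]), 'moment': array([-0.00910261,  0.01393966,  0.00774252]), 'gripper_force': 0.0, 'opening': 0.08749395227087914}
side [[589.00894408   0.         313.3788673 ]
 [  0.         589.00894408 238.15588183]
 [  0.           0.           1.        ]] [[-0.923  0.266 -0.279  0.175]
 [-0.386 -0.651  0.653  0.832]
 [-0.008  0.71   0.704  1.033]
 [ 0.     0.     0.     1.   ]] dict_keys(['color', 'camera_matrix', 'cam_to_world'])
top [[465.62684804   0.         320.01404165]
 [  0.         465.62684804 236.29708779]
 [  0.           0.           1.        ]] [[-0.058  0.974 -0.219  0.301]
 [-0.998 -0.056  0.017  0.011]
 [ 0.004  0.219  0.976  1.234]
 [ 0.     0.     0.     1.   ]] dict_keys(['color', 'camera_matrix', 'cam_to_world'])
```

View pics/top0.png

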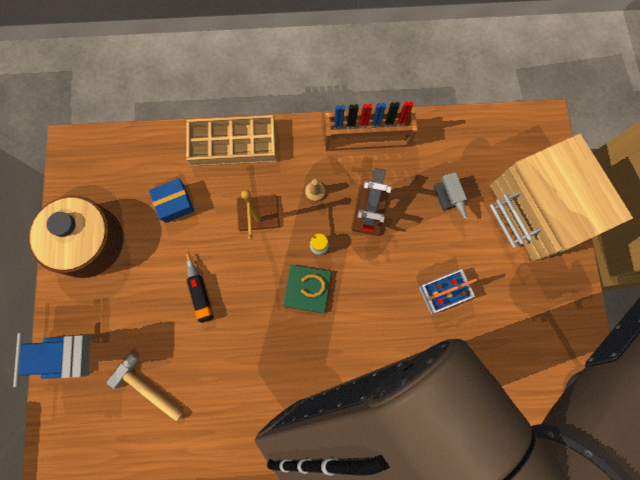

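View pics/side0.png

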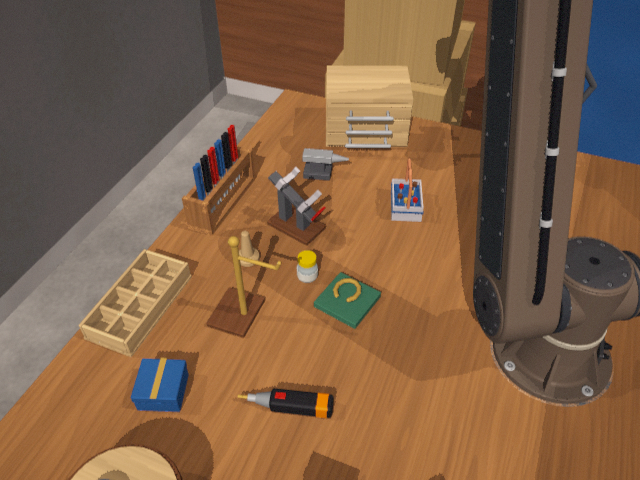

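Top: grinder (200,290) with its nose at (187,256), hook arm from (247,195) to (250,237), rest (372,205), basket (447,292). Side: the same things, grinder (290,402), hook (240,245), rest (298,205), basket (407,200). Next, enlarged crops.

```bash
python3 - <<'E'
from h import *
def tile(tag,boxes,f):
    im=cv2.imread(f'pics/{tag}.png'); out=[]
    for (u,v) in boxes:
        w=400//f;h=300//f;c=im[v:v+h,u:u+w]; c=cv2.resize(c,(400,300),interpolation=cv2.INTER_CUBIC)
        for k in range(0,w,10): cv2.line(c,(k*f,0),(k*f,6 if k%50 else 14),(255,255,255),1)
        for k in range(0,h,10): cv2.line(c,(0,k*f),(6 if k%50 else 14,k*f),(255,255,255),1)
        cv2.putText(c,f'{u},{v}',(20,292),0,.5,(255,255,255),1); out.append(c)
    cv2.imwrite(f'pics/{tag}_t.png',np.vstack([np.hstack(out[:2]),np.hstack(out[2:])]))
tile('top0',[(160,245),(220,180),(330,165),(410,260)],5 if 0 else 4)
tile('side0',[(230,370),(200,230),(260,160),(370,155)],4)
E
```

```text
(no output)
```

View pics/top0_t.png

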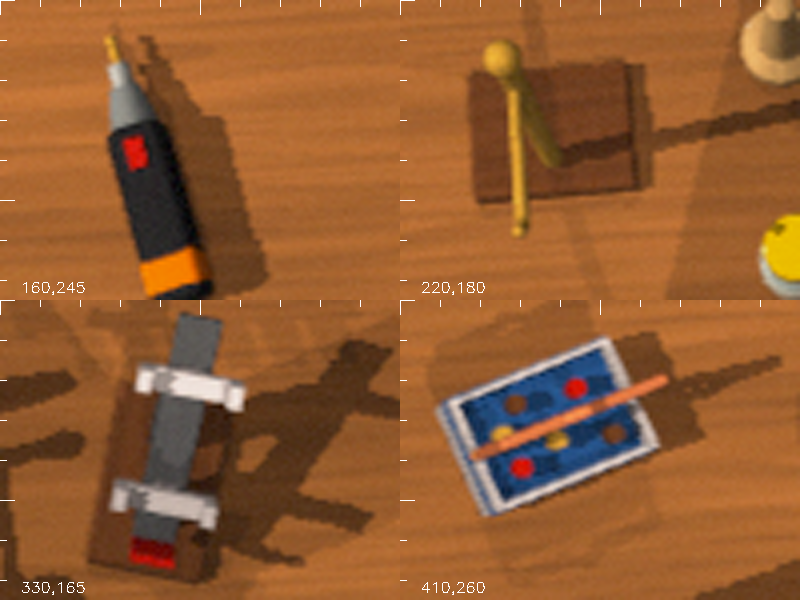

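View pics/side0_t.png

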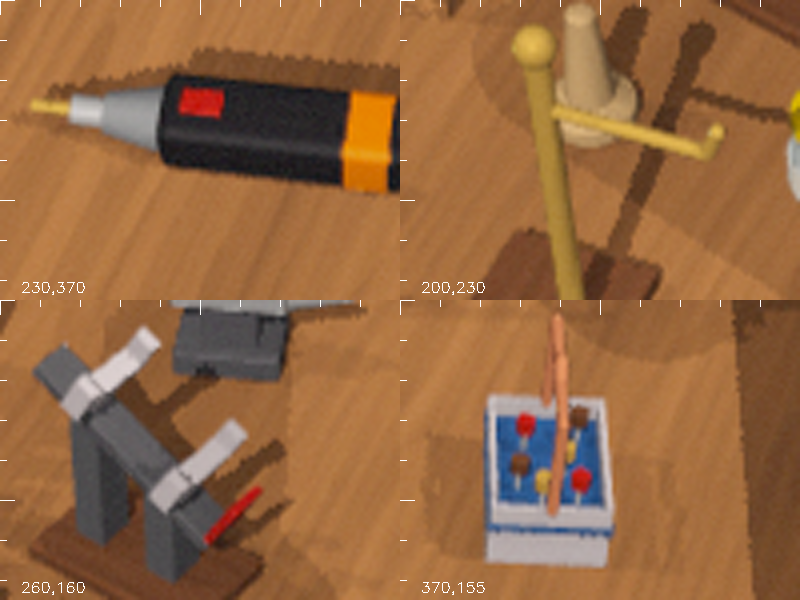

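```bash
cat > fit.py <<'E'
from h import *
from scipy.optimize import least_squares
T,S=load('top0'),load('side0')
def c(orig,q,p): # crop px (in 800x600 tile) -> px
    return orig[0]+(p[0]%400)/4+.0, orig[1]+(p[1]%300)/4
def fit(name,pts,x0,pitch=0):
    f=lambda v: np.concatenate([proj(s,R.from_euler('ZY',[v[3],pitch]).apply(np.array(l)/1e3)+v[:3])-uv for s,l,uv in pts])
    r=least_squares(f,x0,loss='soft_l1'); print(name,r.x.round(4),'yaw',np.degrees(r.x[3]).round(2)); print(f(r.x).reshape(-1,2).round(1).tolist()); return r.x
tg,th,tr,tb=(160,245),(220,180),(330,165),(410,260); sg,sh,sr,sb=(230,370),(200,230),(260,160),(370,155)
def P(s,o,l,p): return (s,l,c(o,0,p))
fit('grinder',[P(T,tg,(124,0,18),(108,28)),P(T,tg,(60,18,36),(110,138)),P(T,tg,(60,-18,36),(165,122)),
 P(S,sg,(124,0,18),(33,105)),P(S,sg,(60,-18,36),(178,76)),P(S,sg,(60,18,0),(165,160))],[.4,.3,0,.2])
fit('basket',[P(T,tb,(38,56,46),(438,407)),P(T,tb,(38,-56,46),(607,338)),P(T,tb,(-38,-56,46),(658,447)),P(T,tb,(-38,56,46),(488,515)),
 P(T,tb,(0,52,112),(477,455)),P(T,tb,(0,-52,112),(665,380)),
 P(S,sb,(38,-56,46),(487,397)),P(S,sb,(-38,-56,46),(605,400)),P(S,sb,(-38,56,46),(612,522)),P(S,sb,(38,56,46),(487,512)),P(S,sb,(0,-52,112),(556,320))],[.4,-.3,0,.2])
fit('rest',[P(T,tr,(38,28,16),(148,378)),P(T,tr,(38,-28,16),(234,393)),P(T,tr,(-38,28,16),(120,495)),P(T,tr,(-38,-28,16),(208,512)),
 P(S,sr,(38,28,16),(80,400)),P(S,sr,(38,-28,16),(148,340)),P(S,sr,(-38,28,16),(170,490)),P(S,sr,(-38,-28,16),(235,432))],[.6,-.1,.12,0],-np.pi/6)
fit('hook',[P(T,th,(0,0,233),(503,58)),P(S,sh,(0,0,233),(534,48)),P(T,th,(-91,0,211),(519,232)),P(S,sh,(-91,0,211),(717,130)),P(S,sh,(-7,0,190),(556,112)),
 ],[.6,.1,0,0])
for n,a,b in [('ball',(245.7,194.5),(233.5,242)),('armend',(249.75,237.5),(279.3,262.5)),('bur',(187,252),(238.2,396.2)),('button',(193.75,283.25),(280.25,395.5)),('jar',(319.5,241),(307,258))]:
    p,e=tri((T,a),(S,b)); print(n,p.round(4),np.round(e,4))
E
python3 fit.py
```

```text
grinder [ 0.4249  0.3049 -0.0034  0.2995] yaw 17.16
[[1.4, 3.0], [-0.4, -0.6], [-0.8, -1.4], [1.4, 0.1], [-1.3, -3.1], [0.3, 2.2]]
basket [ 0.4049 -0.3221  0.0032  0.3186] yaw 18.25
[[0.6, -1.3], [-1.9, -0.1], [-1.8, 0.3], [0.5, -0.3], [4.8, -2.4], [-3.0, 0.4], [0.3, 0.0], [-0.1, 0.5], [0.5, -1.5], [1.1, -0.4], [0.3, 0.7]]
rest [ 0.6361 -0.1496  0.1173 -0.267 ] yaw -15.3
[[-0.5, -0.3], [0.5, 0.5], [0.0, 0.0], [0.1, 0.3], [0.8, -2.0], [-1.1, 1.2], [0.5, -1.1], [-1.2, 1.1]]
hook [ 0.6302  0.1549 -0.0021  0.0368] yaw 2.11
[[-0.1, 0.6], [0.7, 0.2], [-0.2, -1.5], [-1.0, -0.6], [0.6, 0.4]]
ball [0.6316 0.1548 0.2307] [0.0001 0.0001]
armend [0.5371 0.1513 0.2078] [0.0001 0.0001]
bur [0.5482 0.3438 0.0173] [0.0029 0.0029]
button [0.4644 0.3215 0.0374] [0.0004 0.0004]
jar [ 0.5509 -0.0077  0.0592] [0.0008 0.0008]
```

```bash
python3 - <<'E'
from h import *
s=ctrl.snapshot('wrist'); p,r=pose(); T=np.array(s['cam_to_world'])
print(s['camera_matrix'],r.inv().apply(T[:3,3]-p).round(4)); print((r.inv().as_matrix()@T[:3,:3]).round(3))
for q,yaw in [((.41,-.33,.36),-72)]: print(rel(q,R.from_euler('xyz',[180,0,yaw],degrees=True)))
E
```

```text
[[344.0730362    0.         314.83680395]
 [  0.         344.0730362  240.15514585]
 [  0.           0.           1.        ]] [ 0.078   0.     -0.1688]
[[-0.001  0.959  0.283]
 [ 1.     0.001  0.001]
 [ 0.     0.283 -0.959]]
(array([-298.6,  241.4, -143.9]), array([ 6.00e-02,  5.00e-02, -9.14e+01]))
```

move_arm(motion=[[[-299,241,-144],[0,0,-91.4],0],[[-299,241,-144],[0,0,-91.4],0],[[-299,241,-144],[0,0,-91.4],0],[[-299,241,-144],[0,0,-91.4],0],[[-299,241,-144],[0,0,-91.4],0],[[-299,241,-144],[0,0,-91.4],0],[[-299,241,-144],[0,0,-91.4],0],[[-299,241,-144],[0,0,-91.4],0],[[-299,241,-144],[0,0,-91.4],0],[[-299,241,-144],[0,0,-91.4],0]])

```text
clock: 0.98
tool_pos: [0.4114, -0.3283, 0.3617]
orientation: [-179.9, -0.0, -91.4]
force: [0.4, 0.2, -0.1]
opening: 0.0875
gripper_force: 0.0
```

```bash
python3 - <<'E'
from h import *
o=ctrl.get_obs();print(o['tool_pos'],o['orientation'],o['joint_pos'].round(1))
print(rel((.41,-.33,.36),R.from_euler('xyz',[180,0,-72],degrees=True)))
E
```

```text
[ 0.41140453 -0.3283305   0.36172053] [-1.79945783e+02 -8.64819904e-03 -9.13883966e+01] [-17.2   2.8  -3.4  -0.  -83.8  15.8]
(array([1.7, 1.4, 1.7]), array([ -0.05,  -0.02, -19.39]))
```

```bash
python3 - <<'E'
from h import *
s=snap('wrist','w1')
im=s['color']
b=R.from_euler('z',18.25,degrees=True); B=np.array([.4049,-.3221,0])
for l in [(0,0,.12),(0,.052,.112),(0,-.052,.112),(.038,.056,.046),(-.038,-.056,.046)]:
    q=proj(s,B+b.apply(l)); print(q.round(1)); 
Rt=R.from_euler('z',-71.75,degrees=True)*R.from_euler('x',205,degrees=True)
G=B+b.apply((0,-.027,.112)); print('G',G, rel(G-Rt.as_matrix()[:,2]*.11,Rt))
E
```

```text
[319.6 210.3]
[333.1 246.8]
[305.  168.7]
[307.4 244.1]
[331.5 152.3]
G [ 0.41335542 -0.34774188  0.112     ] (array([ 36.7,  45.6, 152.2]), array([ 24.5 ,  -4.25, -18.66]))
```

View pics/w1.png

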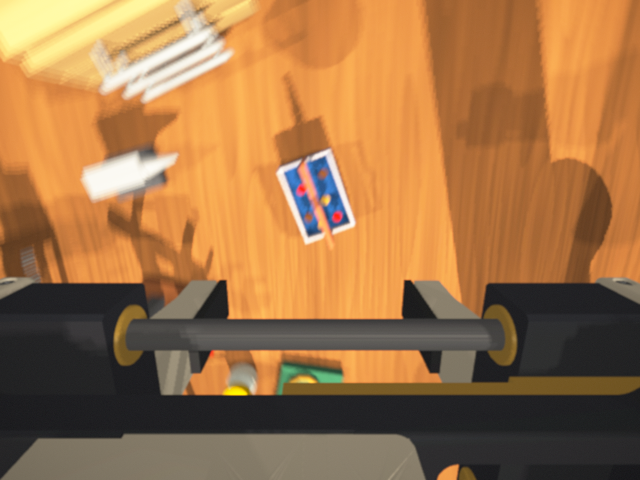

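The wrist view shows the handle from (332,247) to (303,160) and box corners at (307,242), (354,224), (331,150), (278,172), which agrees with the fit. I'll refit with all three views.

```bash
cat > fitb.py <<'E'
from fit import *
W=load('w1')
x=fit('basket3',[P(T,tb,(38,56,46),(438,407)),P(T,tb,(38,-56,46),(607,338)),P(T,tb,(-38,-56,46),(658,447)),P(T,tb,(-38,56,46),(488,515)),
 P(S,sb,(38,-56,46),(487,397)),P(S,sb,(-38,-56,46),(605,400)),P(S,sb,(-38,56,46),(612,522)),P(S,sb,(38,56,46),(487,512)),
 (W,(38,56,46),(307,242)),(W,(-38,56,46),(354,224)),(W,(-38,-56,46),(331,150)),(W,(38,-56,46),(278,172))],[.4,-.3,0,.2])
# handle mid-line peak from top & wrist
for a,b in [((452.7,289.4),(317.5,204))]: print(tri((T,a),(W,b)))
B=x[:3]*[1,1,0]; y=np.degrees(x[3]); b=R.from_euler('z',y,degrees=True)
Rt=R.from_euler('z',y-90,degrees=True)*R.from_euler('x',205,degrees=True)
G=B+b.apply((0,-.027,.112)); print('G',G, rel(G-Rt.as_matrix()[:,2]*.1,Rt))
E
python3 fitb.py | tail -5
```

```text
jar [ 0.5509 -0.0077  0.0592] [0.0008 0.0008]
basket3 [ 0.406  -0.3249 -0.0009  0.3224] yaw 18.47
[[1.3, -1.5], [-1.5, -0.4], [-1.3, -0.1], [1.3, -0.6], [0.0, 0.6], [-0.5, 1.0], [0.2, -1.2], [0.9, 0.0], [-0.3, 0.1], [1.8, 1.1], [-0.5, 0.1], [0.7, -2.6]]
(array([ 0.40584971, -0.32539093,  0.09402436]), [np.float64(0.001373219812728508), np.float64(0.0013732198127285901)])
G [ 0.41454104 -0.35051351  0.112     ] (array([ 38.2,  40.3, 161.3]), array([ 24.5 ,  -4.29, -18.87]))
```

move_arm(motion=[[[38,40,161],[24.5,-4.3,-18.9],0],[[38,40,161],[24.5,-4.3,-18.9],0],[[38,40,161],[24.5,-4.3,-18.9],0],[[38,40,161],[24.5,-4.3,-18.9],0],[[38,40,161],[24.5,-4.3,-18.9],0],[[38,40,161],[24.5,-4.3,-18.9],0],[[38,40,161],[24.5,-4.3,-18.9],0]])

```text
clock: 1.62
tool_pos: [0.3671, -0.3673, 0.197]
orientation: [-155.3, 0.4, -72.7]
force: [-0.3, -0.2, 0.4]
opening: 0.0874
gripper_force: 0.0
```

```bash
python3 - <<'E'
from h import *
o=ctrl.get_obs();print(o['tool_pos'],o['orientation'],o['joint_pos'].round(1))
s=snap('wrist','w2')
b=R.from_euler('z',18.47,degrees=True); B=np.array([.406,-.3249,0])
for l in [(0,0,.12),(0,.052,.112),(0,-.052,.112),(0,-.027,.112),(.038,.056,.046),(-.038,-.056,.046)]:
    q=proj(s,B+b.apply(l)); print(q.round(1))
Rt=R.from_euler('z',18.47-90,degrees=True)*R.from_euler('x',205,degrees=True)
print(rel((.4145,-.3505,.112),Rt))
E
```

```text
[ 0.3670543  -0.3672837   0.19695507] [-155.26271096    0.36679425  -72.71142485] [-41.3   3.5 -18.6 -25.3 -57.4  70.3]
[297.7 273.7]
[304.1 326. ]
[300.1 208.8]
[301.1 239.2]
[300.  293.3]
[370.3 193.7]
(array([-2.3, -9. , 99.3]), array([ 0.31, -0.26, -1.22]))
```

View pics/w2.png

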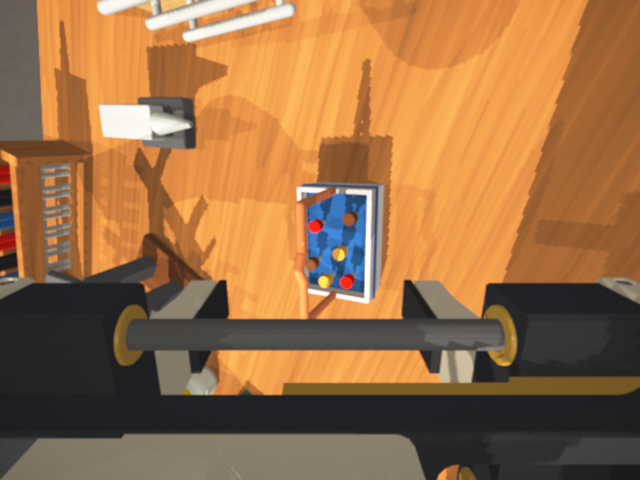

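Handle seen from (306,318) to (301,203), peak at (298,268). That is within 2–5 px of the prediction, so I approach and grip.

move_arm(motion=[[[-2,-9,35],[0.3,-0.3,-1.2],0],[[-2,-9,70],[0.3,-0.3,-1.2],0],[[-2,-9,99],[0.3,-0.3,-1.2],0.2],[[-2,-9,99],[0.3,-0.3,-1.2],0.5],[[-2,-9,99],[0.3,-0.3,-1.2],1],[[-2,-9,99],[0.3,-0.3,-1.2],1],[[-2,-9,99],[0.3,-0.3,-1.2],1],[[-2,-9,99],[0.3,-0.3,-1.2],1],[[-2,-9,99],[0.3,-0.3,-1.2],1],[[-2,-9,99],[0.3,-0.3,-1.2],1]])

```text
clock: 2.5
tool_pos: [0.4161, -0.3506, 0.1145]
orientation: [-154.9, -0.2, -71.4]
force: [-0.6, 0.3, -0.3]
opening: 0.0401
gripper_force: 0.0
```

move_arm(motion=[[[0,0,0],[0,0,0],1],[[0,0,0],[0,0,0],1],[[0,0,0],[0,0,0],1]])

```text
clock: 2.75
tool_pos: [0.416, -0.3503, 0.1136]
orientation: [-154.9, -0.1, -71.3]
force: [-0.7, 0.9, 0.1]
opening: 0.0199
gripper_force: 0.0
```

move_arm(motion=[[[0,0,0],[0,0,0],1],[[0,0,0],[0,0,0],1],[[0,0,0],[0,0,0],1],[[0,0,0],[0,0,0],1],[[0,-8,-18],[0,0,0],1],[[0,-17,-36],[0,0,0],1],[[0,-34,-73],[0,0,0],1],[[0,-51,-109],[0,0,0],1],[[0,-68,-145],[0,0,0],1],[[0,-68,-145],[0,0,0],1]])

```text
clock: 3.58
tool_pos: [0.4183, -0.3528, 0.283]
orientation: [-154.6, -0.8, -71.3]
force: [1.0, -0.9, 1.4]
opening: 0.0008
gripper_force: 0.0
```

```bash
python3 - <<'E'
from h import *
o=ctrl.get_obs();print(o['tool_pos'],o['orientation'],o['joint_pos'].round(1),o['force'])
h=R.from_euler('z',2.1,degrees=True); seat=np.array([.63,.155,0])+h.apply((-.067,0,.198))
Rt=R.from_euler('z',2.1-90,degrees=True)*R.from_euler('x',205,degrees=True)
for q in [(.44,-.15,.28),seat+h.apply((0,-.027,-.008))+[0,0,.06]]: print(q,rel(q,Rt))
s=snap('wrist','w3')
E
```

```text
[ 0.41830454 -0.35275384  0.28296148] [-154.63522208   -0.78371502  -71.30294156] [-35.3   0.5 -11.4 -22.2 -63.7  61.6] [ 0.966403   -0.89801348  1.44730596]
(0.44, -0.15, 0.28) (array([-185.1,  -77.1,   37. ]), array([-0.48,  6.36, 15.35]))
[0.56403438 0.125563   0.25      ] (array([-406.8, -251.5,  149.6]), array([-0.48,  6.36, 15.35]))
```

View pics/w3.png

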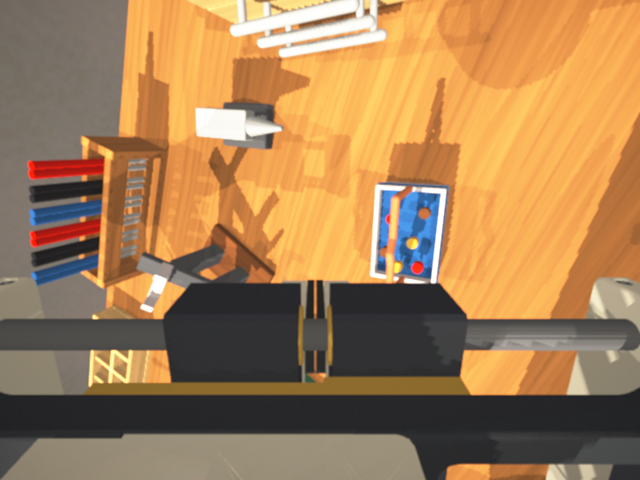

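The grasp missed: the fingers are shut and empty, and the basket still stands at (410,235). I'll compare with the prediction to learn why.

```bash
python3 - <<'E'
from h import *
W3=load('w3')
b=R.from_euler('z',18.47,degrees=True); B=np.array([.406,-.3249,0])
for l in [(0,0,.12),(0,.052,.112),(0,-.052,.112),(0,-.027,.112),(.038,.056,.046),(.038,-.056,.046),(-.038,-.056,.046)]:
    print(l,proj(W3,B+b.apply(l)).round(1), proj(load('w2'),B+b.apply(l)).round(1),)
t=snap('top','top1');s=snap('side','side1')
a=cv2.resize(s['color'][140:240,350:450],(600,600),interpolation=cv2.INTER_CUBIC)
w=cv2.resize(load('w2')['color'][170:330,270:320],(200,600),interpolation=cv2.INTER_CUBIC)
cv2.imwrite('pics/c1.png',np.hstack([a,w]))
E
```

```text
(0, 0, 0.12) [388.3 256.4] [297.7 273.7]
(0, 0.052, 0.112) [386.9 302.2] [304.1 326. ]
(0, -0.052, 0.112) [394.  201.9] [300.1 208.8]
(0, -0.027, 0.112) [392.2 227.5] [301.1 239.2]
(0.038, 0.056, 0.046) [369.5 277.9] [300.  293.3]
(0.038, -0.056, 0.046) [374.5 187.6] [296.2 190.5]
(-0.038, -0.056, 0.046) [444. 192.] [370.3 193.7]
```

View pics/c1.png

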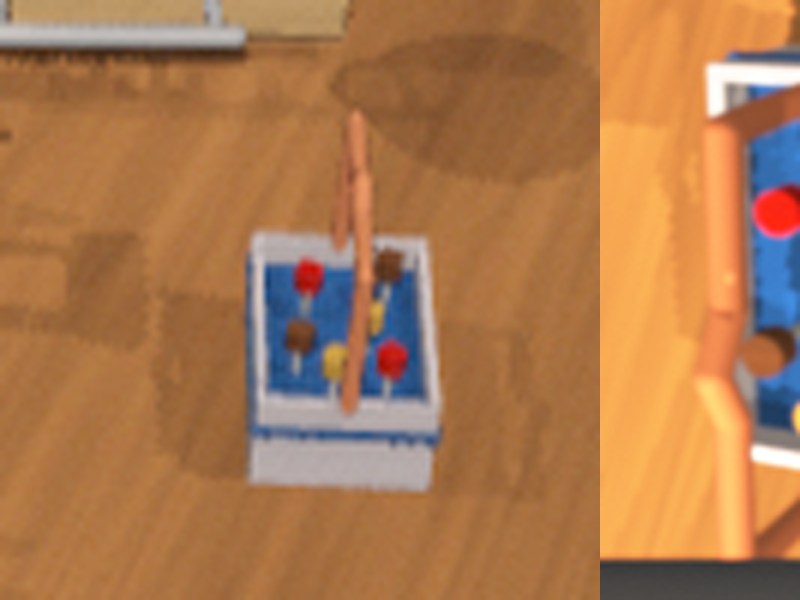

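```bash
python3 - <<'E'
from h import *
T,S,W=load('top0'),load('side1'),load('w2')
A=[(T,(475.5,280.5)),(S,(409.3,159.2)),(W,(300.5,203.5))]
for k in [A,A[:2],A[1:],[A[0],A[2]],[(S,(410.3,170)),(W,(297,270))]]: 
    p,e=tri(*k);print(p.round(4),np.round(e,4))
b=R.from_euler('z',18.47,degrees=True); B=np.array([.406,-.3249,0])
for l in [(0,0,.12),(0,-.052,.112),(0,.052,.112)]: print(B+b.apply(l),proj(S,B+b.apply(l)),proj(T,B+b.apply(l)))
o=ctrl.get_obs();print(o['opening'],o['gripper_force'],o['tool_pos'])
E
```

```text
[ 0.4222 -0.3784  0.1139] [0.0016 0.0011 0.0007]
[ 0.4217 -0.3766  0.116 ] [0.001 0.001]
[ 0.4229 -0.3791  0.1138] [0.0004 0.0004]
[ 0.4219 -0.3784  0.1127] [0.001 0.001]
[ 0.407  -0.3283  0.121 ] [0.0002 0.0002]
[ 0.406  -0.3249  0.12  ] [410.18042204 171.15065894] [455.37889273 287.61962501]
[ 0.42247402 -0.37422146  0.112     ] [408.97538726 160.97324572] [473.83124565 280.01705985]
[ 0.38952598 -0.27557854  0.112     ] [410.73984734 187.05661889] [434.86318537 296.02695792]
0.0003759601999741915 0.0 [ 0.41615565 -0.34961846  0.27394627]
```

The handle is where I measured it. The fingers close roughly exponentially, so I lifted before they gripped. I'll open partway, go down again and wait longer.

```bash
python3 - <<'E'
from h import *
Rt=R.from_euler('z',18.47-90,degrees=True)*R.from_euler('x',205,degrees=True)
G=np.array((.4156,-.3539,.1125))
print(rel(G-Rt.as_matrix()[:,2]*.06,Rt),rel(G,Rt))
E
```

```text
(array([ 3.6, 70.1, 85.4]), array([-0.11, -0.02,  0.23])) (array([  3.6,  70.2, 145.4]), array([-0.11, -0.02,  0.23]))
```

move_arm(motion=[[[4,35,40],[0,0,0.2],0.3],[[4,70,85],[0,0,0.2],0.3],[[4,70,85],[0,0,0.2],0.3],[[4,70,85],[0,0,0.2],0.3],[[4,70,85],[0,0,0.2],0.4],[[4,70,85],[0,0,0.2],0.4],[[4,70,115],[0,0,0.2],0.4],[[4,70,145],[0,0,0.2],0.5],[[4,70,145],[0,0,0.2],1],[[4,70,145],[0,0,0.2],1]])

```text
clock: 4.57
tool_pos: [0.4164, -0.3544, 0.1133]
orientation: [-155.0, 0.0, -71.4]
force: [0.1, -0.1, 0.7]
opening: 0.0358
gripper_force: 0.0
```

move_arm(motion=[[[0,0,0],[0,0,0],1],[[0,0,0],[0,0,0],1],[[0,0,0],[0,0,0],1],[[0,0,0],[0,0,0],1],[[0,0,0],[0,0,0],1],[[0,0,0],[0,0,0],1],[[0,0,0],[0,0,0],1],[[0,0,0],[0,0,0],1],[[0,0,0],[0,0,0],1],[[0,0,0],[0,0,0],1]])

```text
clock: 5.4
tool_pos: [0.4156, -0.3545, 0.1125]
orientation: [-154.9, 0.0, -71.5]
force: [-0.4, 0.0, 0.4]
opening: 0.0006
gripper_force: 0.0
```

```bash
python3 - <<'E'
from h import *
w=snap('wrist','w4');s=snap('side','side2');o=ctrl.get_obs();print(o['opening'],o['gripper_force'],o['tool_pos'],o['force'],o['orientation'])
u,v=proj(s,o['tool_pos']); print(u,v)
a=cv2.resize(s['color'][130:230,370:470],(500,500),interpolation=cv2.INTER_CUBIC)
b=cv2.resize(w['color'][90:340,245:395],(300,500),interpolation=cv2.INTER_CUBIC)
cv2.imwrite('pics/c2.png',np.hstack([a,b]))
E
```

```text
0.0004889987499047931 0.0 [ 0.41560002 -0.35452055  0.11251469] [ 0.45429034  0.56919811 -0.18028093] [-1.54946149e+02  6.13293111e-03 -7.15037636e+01]
409.44788971194026 165.84139353003394
```

View pics/c2.png

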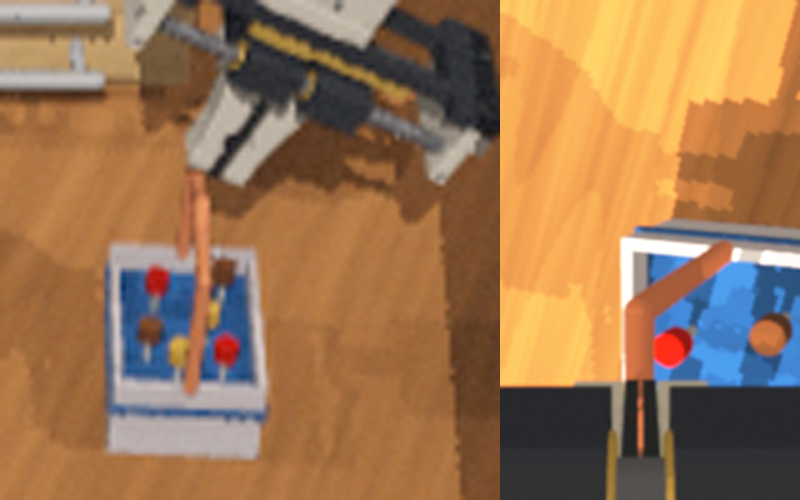

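```bash
python3 - <<'E'
from h import *
s=load('side2');w=load('w4');p,r=pose()
for d in [-.02,-.01,0,.01,.019]:
    q=p+r.apply((0,0,d)); print(d,proj(s,q).round(1),proj(w,q).round(1))
print('rod',proj(s,(.4156,-.3539,.1125)),proj(w,(.4156,-.3539,.1125)))
E
```

```text
-0.02 [413.6 160.2] [312.7 305.2]
-0.01 [411.5 163. ] [312.8 296.1]
0 [409.4 165.8] [312.9 287.9]
0.01 [407.4 168.6] [313.  280.6]
0.019 [405.6 171.1] [313.1 274.5]
rod [409.37873565 165.98621952] [312.61625809 288.85707705]
```

Both the side and wrist views put the fingertips about 10 mm short of the reported TCP, not 19 mm ahead of it, so the rod was just past the tips. I'll open, advance 25 mm and close.

move_arm(motion=[[[0,0,0],[0,0,0],0.4],[[0,0,0],[0,0,0],0.4],[[0,0,0],[0,0,0],0.4],[[0,0,0],[0,0,0],0.4],[[0,0,0],[0,0,0],0.4],[[0,0,12],[0,0,0],0.4],[[0,0,25],[0,0,0],0.4],[[0,0,25],[0,0,0],1],[[0,0,25],[0,0,0],1],[[0,0,25],[0,0,0],1]])

```text
clock: 6.33
tool_pos: [0.4256, -0.351, 0.0894]
orientation: [-155.0, 0.0, -71.5]
force: [0.0, 0.3, -0.4]
opening: 0.0321
gripper_force: 0.0
```

move_arm(motion=[[[0,0,0],[0,0,0],1],[[0,0,0],[0,0,0],1],[[0,0,0],[0,0,0],1],[[0,0,0],[0,0,0],1],[[0,0,0],[0,0,0],1],[[0,0,0],[0,0,0],1],[[0,0,0],[0,0,0],1],[[0,0,0],[0,0,0],1],[[0,0,0],[0,0,0],1],[[0,0,0],[0,0,0],1]])

```text
clock: 7.17
tool_pos: [0.4259, -0.3513, 0.0902]
orientation: [-154.9, -0.0, -71.5]
force: [1.7, 1.3, 3.7]
opening: 0.0066
gripper_force: 30.0
```

```bash
cat > b.py <<'E'
from h import *
# peak in tool frame at grasp
p0=np.array([.4259,-.3513,.0902]); R0=R.from_euler('xyz',[-154.95,0,-71.5],degrees=True)
pk=R0.inv().apply(np.array([.407,-.3283,.1205])-p0)
bz=R0.inv()*R.from_euler('z',18.47,degrees=True)  # basket in tool
def tool_for(peak,yaw):
    Rt=R.from_euler('z',yaw,degrees=True)*bz.inv(); return peak-Rt.apply(pk),Rt
h=R.from_euler('z',2.1,degrees=True); seat=np.array([.63,.155,0])+h.apply((-.067,0,.198))
E
python3 - <<'E'
from b import *
print(pk)
up=np.array([.407,-.3283,.26]); print(rel(*tool_for(up,18.47)))
via=np.array([.44,-.12,.27]); p1=tool_for(up,18.47); print(rel(*tool_for(via,2.1),*p1))
ab=seat+[0,0,.06];p2=tool_for(via,2.1); print(seat,rel(*tool_for(ab,2.1),*p2))
E
```

```text
[-0.0278085  -0.00320341 -0.03194879]
(array([ 1.000e-01, -5.910e+01, -1.263e+02]), array([-0.03, -0.03,  0.  ]))
(array([-185.2,  -85. ,   28.7]), array([ 0.  ,  6.93, 14.83]))
[0.563045   0.15254487 0.198     ] (array([-267.8, -115.5,   67.2]), array([0., 0., 0.]))
```

move_arm(motion=[[[0,-6,-13],[0,0,0],1],[[0,-15,-32],[0,0,0],1],[[0,-27,-58],[0,0,0],1],[[0,-39,-84],[0,0,0],1],[[0,-51,-110],[0,0,0],1],[[0,-59,-126],[0,0,0],1],[[0,-59,-126],[0,0,0],1],[[0,-59,-126],[0,0,0],1]])

```text
clock: 7.83
tool_pos: [0.4255, -0.3511, 0.2304]
orientation: [-154.9, -0.1, -71.5]
force: [-0.6, 1.3, -4.1]
opening: 0.0067
gripper_force: 30.0
```

```bash
python3 - <<'E'
from b import *
o=ctrl.get_obs(); print(o['tool_pos'],o['force'],o['opening'],o['gripper_force'],o['clock'])
s=snap('side','side3')
# predicted basket pts if rigid
Rb=pose()[1]*bz; pb=pose()[0]+pose()[1].apply(pk)
for l in [(0,0,0),(0,-.052,-.008),(0,.052,-.008),(.038,.056,-.074),(-.038,.056,-.074),(.038,-.056,-.074),(-.038,.056,-.12),(.038,.056,-.12)]: print(l,proj(s,pb+Rb.apply(l)).round(1))
via=np.array([.44,-.12,.27]);print(rel(*tool_for(via,2.1)))
cv2.imwrite('pics/c3.png',np.hstack([cv2.resize(s['color'][100:220,360:460],(500,600),interpolation=cv2.INTER_CUBIC)]))
E
```

```text
[ 0.42549823 -0.35111385  0.23044173] [-0.58435113  1.291517   -4.09282829] 0.006709466065144557 30.0028395652771 7.8333
(0, 0, 0) [416.9 123. ]
(0, -0.052, -0.008) [415.4 113.6]
(0, 0.052, -0.008) [417.7 138.9]
(0.038, 0.056, -0.074) [398.1 162.7]
(-0.038, 0.056, -0.074) [430.8 163.9]
(0.038, -0.056, -0.074) [396.9 135.1]
(-0.038, 0.056, -0.12) [428.3 179.3]
(0.038, 0.056, -0.12) [396.4 178. ]
(array([-184.3,  -85.8,   28.3]), array([ 0.02,  6.96, 14.8 ]))
```

View pics/c3.png

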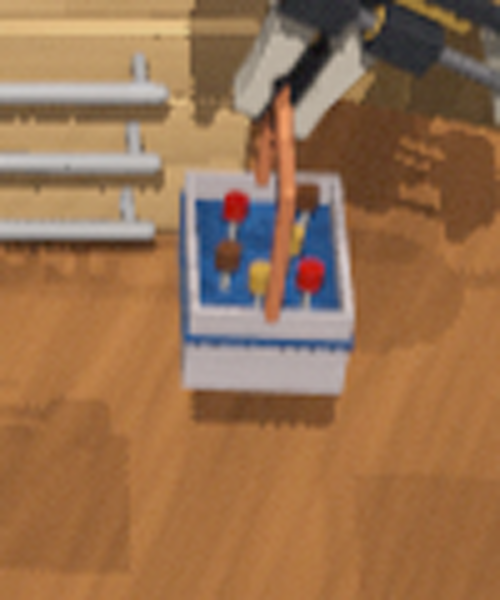

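The basket hangs rigid in the grip: bottom corners at (428.6,178.4) and (396.6,177.4), against predictions of (428.3,179.3) and (396.4,178). My ten views are used up, so further checks will be by code. On to the via point.

move_arm(motion=[[[-15,-7,2],[0,1,2],1],[[-40,-18,6],[0,2,4],1],[[-70,-32,11],[0,3,6],1],[[-100,-46,16],[0,4,8],1],[[-130,-60,20],[0,5,10],1],[[-155,-72,24],[0,6,12.5],1],[[-175,-81,27],[0,6.8,14.5],1],[[-184,-86,28],[0,7,14.8],1],[[-184,-86,28],[0,7,14.8],1]])

```text
clock: 8.63
tool_pos: [0.4514, -0.1451, 0.2387]
orientation: [-155.0, -0.0, -87.8]
force: [-0.5, 0.0, -3.6]
opening: 0.0071
gripper_force: 30.0
```

```bash
python3 - <<'E'
from b import *
o=ctrl.get_obs(); print(o['tool_pos'],o['orientation'],o['opening'],o['joint_pos'].round(1))
print(rel(*tool_for(seat+[0,0,.06],2.1)))
E
```

```text
[ 0.45143886 -0.1450664   0.23872204] [-1.55025634e+02 -2.51475179e-02 -8.77856669e+01] 0.007085899532479047 [  8.3 -15.5 -41.1   4.1 -39.6  -8.7]
(array([-265.3, -116.5,   66.3]), array([0.08, 0.01, 0.09]))
```

```bash
python3 - <<'E'
from b import *
A=np.array([.47,.149,.230])
print(rel(*tool_for(A,2.1)))
E
```

```text
(array([-265.3,  -20.3,   52.4]), array([0.08, 0.01, 0.09]))
```

move_arm(motion=[[[-20,-2,4],[0,0,0],1],[[-50,-4,10],[0,0,0],1],[[-85,-6,17],[0,0,0],1],[[-120,-9,24],[0,0,0],1],[[-155,-12,31],[0,0,0],1],[[-190,-14,38],[0,0,0],1],[[-225,-17,44],[0,0,0],1],[[-250,-19,49],[0,0,0],1],[[-265,-20,52],[0,0,0],1],[[-265,-20,52],[0,0,0],1]])

```text
clock: 9.47
tool_pos: [0.4826, 0.1199, 0.1993]
orientation: [-155.1, -0.2, -87.7]
force: [0.7, 0.3, -1.7]
opening: 0.0073
gripper_force: 30.0
```

```bash
python3 - <<'E'
from b import *
o=ctrl.get_obs(); print(o['tool_pos'],o['orientation'],o['opening'],o['joint_pos'].round(1))
Rb=pose()[1]*bz; pb=pose()[0]+pose()[1].apply(pk);print(pb)
for nm in ['side','top']:
  s=snap(nm,nm+'4'); im=s['color'].astype(int); b_,g,r=im[...,0],im[...,1],im[...,2]
  # copper handle pixel scan around predicted peak
  u,v=proj(s,pb).round().astype(int); print(nm,u,v,[proj(s,pb+Rb.apply(l)).round(1).tolist() for l in [(0,.04,-.008),(0,-.04,-.008)]])
  hsv=cv2.cvtColor(s['color'],cv2.COLOR_BGR2HSV)
  blue=((hsv[...,0]>100)&(hsv[...,0]<125)&(hsv[...,1]>150)).astype(np.uint8)
  blue[:v-60]=0;blue[v+90:]=0;blue[:,:u-70]=0;blue[:,u+70:]=0
  ys,xs=np.nonzero(blue); print('blue',len(xs),xs.mean(),ys.mean(),xs.min(),xs.max(),ys.min(),ys.max(), 'pred',[proj(s,pb+Rb.apply((a,c,-.082))).round(1).tolist() for a in(.036,-.036) for c in (.054,-.054)])
for z in (.05,): print(rel(*tool_for(np.array([seat[0],seat[1],.228]),2.1)), rel(*tool_for(np.array([seat[0],seat[1],.2]),2.1)))
E
```

```text
[0.48260832 0.11987412 0.19933157] [-155.07883338   -0.23072274  -87.7100633 ] 0.007347057467398774 [ 48.  -10.8 -53.6  33.1 -33.8 -71.4]
[0.47094361 0.14736038 0.22954315]
side 312 263 [[304.3, 281.2], [319.3, 251.4]]
blue 656 314.3628048780488 292.032012195122 285 341 272 320 pred [[285.0, 306.9], [305.2, 267.6], [320.4, 317.2], [338.8, 276.6]]
top 251 265 [[233.2, 267.2], [269.6, 263.6]]
blue 101 189.33663366336634 213.20792079207922 181 279 205 289 pred [[232.1, 257.6], [277.7, 253.3], [233.9, 287.9], [280.1, 283.4]]
(array([ -4.3, -83.6,  40.6]), array([ 0.16, -0.21,  0.12])) (array([ -4.4, -71.8,  66. ]), array([ 0.16, -0.21,  0.12]))
```

move_arm(motion=[[[-1,-17,8],[0.2,-0.2,0.1],1],[[-2,-37,18],[0.2,-0.2,0.1],1],[[-3,-57,28],[0.2,-0.2,0.1],1],[[-4,-74,36],[0.2,-0.2,0.1],1],[[-4,-84,41],[0.2,-0.2,0.1],1],[[-4,-84,41],[0.2,-0.2,0.1],1],[[-4,-84,41],[0.2,-0.2,0.1],1],[[-4,-78,52],[0.2,-0.2,0.1],1],[[-4,-73,63],[0.2,-0.2,0.1],1],[[-4,-73,63],[0.2,-0.2,0.1],1]])

```text
clock: 10.4
tool_pos: [0.5731, 0.1237, 0.1726]
orientation: [-154.9, 0.0, -87.9]
force: [-0.8, -1.0, -3.4]
opening: 0.0072
gripper_force: 30.0
```

```bash
python3 - <<'E'
from b import *
o=ctrl.get_obs(); print(o['tool_pos'],o['orientation'],o['opening'],o['force'],o['joint_pos'].round(1))
Rb=pose()[1]*bz; pb=pose()[0]+pose()[1].apply(pk);print(pb, h.inv().apply(pb-seat))
E
```

```text
[0.5730913  0.12369198 0.17256582] [-1.54921234e+02  3.99116214e-02 -8.79270744e+01] 0.007185523030853825 [-0.83314121 -1.03939462 -3.43218562] [ 37.3   0.7 -48.5  36.5 -24.2 -66.6]
[0.56145263 0.15107631 0.20287984] [-0.00164511 -0.00140923  0.00487984]
```

Peak is 5 mm above the seat. Lower slowly until the force unloads.

move_arm(motion=[[[0,1,2],[0,0,0],1],[[0,2,4],[0,0,0],1],[[0,2,5],[0,0,0],1],[[0,2,5],[0,0,0],1],[[0,2,5],[0,0,0],1]])

```text
clock: 10.82
tool_pos: [0.5761, 0.1258, 0.1704]
orientation: [-154.7, 0.2, -87.9]
force: [-1.6, 0.0, -0.0]
opening: 0.0064
gripper_force: 30.0
```

move_arm(motion=[[[0,0,1],[0,0,0],1],[[0,0,1],[0,0,0],0.9],[[0,0,1],[0,0,0],0.85],[[0,0,1],[0,0,0],0.8],[[0,0,1],[0,0,0],0.75],[[0,0,1],[0,0,0],0.7],[[0,0,1],[0,0,0],0.65],[[0,0,1],[0,0,0],0.6],[[0,0,1],[0,0,0],0.6],[[0,0,1],[0,0,0],0.6]])

```text
clock: 11.65
tool_pos: [0.5762, 0.1255, 0.1687]
orientation: [-154.7, 0.2, -87.9]
force: [0.5, 0.2, -0.3]
opening: 0.0349
gripper_force: 0.0
```

```bash
python3 - <<'E'
from b import *
o=ctrl.get_obs(); print(o['tool_pos'],o['opening'],o['force'],o['clock'])
for nm in ['side']:
  s=snap(nm,nm+'5'); hsv=cv2.cvtColor(s['color'],cv2.COLOR_BGR2HSV)
  b5=pose()[0]+pose()[1].apply(pk)
  u,v=proj(s,b5).round().astype(int)
  blue=((hsv[...,0]>100)&(hsv[...,0]<125)&(hsv[...,1]>150)).astype(np.uint8)
  blue[:v-40]=0;blue[v+90:]=0;blue[:,:u-60]=0;blue[:,u+60:]=0
  ys,xs=np.nonzero(blue); print('blue',len(xs),xs.mean(),ys.mean(),xs.min(),xs.max(),ys.min(),ys.max(), 'pred',[proj(s,b5+h.apply((a,c,-.082))).round(1).tolist() for a in(.036,-.036) for c in (.054,-.054)])
E
```

```text
[0.57618397 0.12550416 0.16873391] 0.034908887184721744 [ 0.46600033  0.23445582 -0.2684556 ] 11.65
blue 602 270.2126245847176 289.95847176079735 240 312 226 317 pred [[241.5, 304.5], [263.7, 266.8], [274.8, 314.4], [295.4, 275.6]]
```

move_arm(motion=[[[0,0,-8],[0,0,0],0.6],[[0,0,-20],[0,0,0],0.6],[[0,0,-40],[0,0,0],0.6],[[0,0,-65],[0,0,0],0.6],[[0,0,-95],[0,0,0],0.6],[[0,0,-125],[0,0,0],0.4],[[0,0,-150],[0,0,0],0.2],[[0,0,-150],[0,0,0],0]])

```text
clock: 12.37
tool_pos: [0.5126, 0.124, 0.3102]
orientation: [-154.4, 0.4, -87.8]
force: [-0.1, 0.7, 0.1]
opening: 0.0497
gripper_force: 0.0
```

```bash
python3 - <<'E'
from b import *
o=ctrl.get_obs(); print(o['tool_pos'],o['opening'],o['joint_pos'].round(1))
print(rel((.36,.285,.30),R.from_euler('z',16,degrees=True)*R.from_euler('x',180,degrees=True)))
print(rel((.40,.15,.34),R.from_euler('z',-40,degrees=True)*R.from_euler('x',180,degrees=True)))
E
```

```text
[0.51262053 0.12404455 0.31022589] 0.049664219304156404 [ 47.3 -12.9 -37.8  23.7 -48.6 -58.4]
(array([-166.6,  136.9,  -53. ]), array([ -18.58,  -22.89, -101.95]))
(array([-30.5,  87.8, -74.9]), array([-24.32, -10.29, -47.08]))
```

move_arm(motion=[[[-80,110,-64],[-24,-10,-47],0],[[-80,110,-64],[-24,-10,-47],0],[[-80,110,-64],[-24,-10,-47],0],[[-80,110,-64],[-24,-10,-47],0],[[-80,110,-64],[-24,-10,-47],0],[[-80,110,-64],[-24,-10,-47],0],[[-80,110,-64],[-24,-10,-47],0],[[-80,110,-64],[-24,-10,-47],0],[[-80,110,-64],[-24,-10,-47],0]])

```text
clock: 13.12
tool_pos: [0.3835, 0.1986, 0.3145]
orientation: [179.5, -0.2, -40.1]
force: [0.3, 0.1, -0.4]
opening: 0.0875
gripper_force: 0.0
```

```bash
python3 - <<'E'
from b import *
o=ctrl.get_obs(); print(o['tool_pos'],o['orientation'],o['opening'],o['joint_pos'].round(1))
print(rel((.36,.285,.30),R.from_euler('z',16,degrees=True)*R.from_euler('x',180,degrees=True)))
E
```

```text
[0.38348601 0.19862477 0.3145245 ] [179.51878796  -0.23594816 -40.1213032 ] 0.08750815938575036 [ 54.   -6.1 -18.    0.2 -78.7  -4.1]
(array([-73.7, -51. ,  13.8]), array([ 5.600e-01,  2.000e-02, -5.612e+01]))
```

move_arm(motion=[[[-74,-51,14],[0.5,0,-56],0],[[-74,-51,14],[0.5,0,-56],0],[[-74,-51,14],[0.5,0,-56],0],[[-74,-51,14],[0.5,0,-56],0],[[-74,-51,14],[0.5,0,-56],0],[[-74,-51,14],[0.5,0,-56],0],[[-74,-51,14],[0.5,0,-56],0],[[-74,-51,14],[0.5,0,-56],0],[[-74,-51,14],[0.5,0,-56],0],[[-74,-51,14],[0.5,0,-56],0]])

```text
clock: 13.95
tool_pos: [0.3588, 0.2844, 0.3008]
orientation: [-179.9, -0.2, 15.5]
force: [0.1, -0.2, 0.5]
opening: 0.0879
gripper_force: 0.0
```

```bash
python3 - <<'E'
from b import *
o=ctrl.get_obs(); print(o['tool_pos'],o['orientation'],o['opening'],o['joint_pos'].round(1))
for nm in ['wrist','top','side']:
  s=snap(nm,nm+'6'); hsv=cv2.cvtColor(s['color'],cv2.COLOR_BGR2HSV); H,S,V=cv2.split(hsv)
  g0=np.array([.425,.305,.018]); u,v=proj(s,g0); print(nm,'pred mid',u,v)
  win=np.zeros_like(H); rr=90 if nm=='wrist' else 45; cv2.circle(win,(int(u),int(v)),rr,1,-1)
  if nm=='wrist': win[272:]=0
  for col,m in [('orange',(H>=9)&(H<=20)&(S>225)&(V>180)),('red',((H<5)|(H>174))&(S>180)&(V>120)),('black',(V<60))]:
    m=(m&(win>0)).astype(np.uint8); n,lab,st,ce=cv2.connectedComponentsWithStats(m)
    if n<2: print(col,'none');continue
    k=1+st[1:,4].argmax(); c=cv2.findContours((lab==k).astype(np.uint8),0,2)[0][0]
    (cx,cy),wh,a=cv2.minAreaRect(c); print(col,st[k,4],ce[k].round(1),'rect',round(cx,1),round(cy,1),np.round(wh,1),round(a,1))
E
```

```text
[0.35882731 0.28437998 0.30083107] [-179.94817075   -0.18589841   15.51511872] 0.08791450476005125 [ 63.3  -3.4 -17.3   0.1 -76.   42.2]
wrist pred mid 313.05053609400176 144.2512350182594
orange 112 [316.6 176. ] rect 311.0 176.0 [18. 24.] 90.0
red 198 [308.2 107. ] rect 308.0 107.0 [18. 10.] 90.0
black 307 [318.8 123.6] rect 319.5 125.6 [76.8 24. ] 73.0
top pred mid 202.03766193324068 298.7802275498616
orange none
red 13 [192.8 280.1] rect 192.7 279.9 [2.2 4.9] 63.4
black 1740 [190.7 304.9] rect 185.6 303.8 [53.1 55. ] 71.6
side pred mid 303.26130439764313 400.7436920691119
orange 238 [321.5 404.6] rect 321.4 404.9 [10.7 23.7] 7.1
red 69 [279.9 395.1] rect 280.0 395.0 [ 6. 10.] 90.0
black 855 [293.9 401.9] rect 292.4 401.6 [45.8 22.9] 6.1
```

```bash
python3 - <<'E'
from b import *
s=load('wrist6'); im=s['color']; H,S,V=cv2.split(cv2.cvtColor(im,cv2.COLOR_BGR2HSV))
for v in [70,90,100,125,150,165,175,185,192]:
    print(v,' '.join(f'{int(a)}/{int(b)}/{int(c)}' for a,b,c in zip(H[v,288:350:3],S[v,288:350:3],V[v,288:350:3])))
print('col312'); print(' '.join(f'{v}:{int(H[v,312])}/{int(S[v,312])}/{int(V[v,312])}' for v in range(40,210,5)))
E
```

```text
70 15/175/242 15/173/245 16/170/247 16/171/248 13/70/221 25/15/221 25/15/222 24/18/217 23/17/175 23/19/124 12/123/126 13/169/149 13/173/178 13/173/177 13/173/175 14/177/230 15/172/244 15/172/245 14/176/236 14/175/227 14/178/224
90 16/169/249 16/169/248 16/170/249 15/40/166 19/17/121 26/18/114 26/17/104 25/16/95 25/17/90 23/13/78 20/12/63 13/90/94 13/169/137 13/174/170 13/175/172 13/177/170 14/179/167 13/176/168 15/174/243 15/172/245 15/172/245
100 15/173/245 15/175/244 12/140/122 173/15/66 168/18/71 1/179/189 3/228/255 3/226/255 3/227/255 0/40/63 0/8/65 0/11/46 13/166/117 14/176/168 13/175/169 14/176/167 13/176/171 13/177/169 13/177/170 14/175/173 13/174/182
125 15/175/242 15/175/242 13/169/181 10/12/64 10/21/72 18/18/70 10/11/67 8/15/68 0/11/67 10/12/66 10/12/65 30/6/41 12/167/104 13/172/160 13/174/164 13/175/169 13/174/173 13/176/177 13/174/177 13/172/175 13/176/187
150 14/174/233 14/174/231 13/167/171 0/16/65 12/18/69 0/22/70 5/22/69 6/19/67 171/27/67 170/24/65 174/20/65 165/13/40 13/164/107 13/176/158 13/173/161 13/172/157 13/174/154 13/173/153 13/172/156 13/173/161 13/179/205
16
[... 682 characters left out ...]
92 15/175/242 15/174/245 16/172/248 15/173/243 14/177/223 13/175/221 13/176/220 13/176/215 13/176/211 13/178/209 13/176/207 13/176/229 14/174/234 14/173/239 14/173/239 14/175/238 15/174/242 14/175/239 14/175/234 14/175/232 14/176/227
col312
40:14/179/198 45:13/178/198 50:14/64/163 55:21/22/149 60:20/26/180 65:27/17/170 70:23/17/175 75:25/18/174 80:22/16/177 85:30/14/178 90:25/17/90 95:10/11/67 100:3/227/255 105:2/228/255 110:2/228/255 115:2/231/255 120:160/12/66 125:0/11/67 130:17/27/67 135:18/19/66 140:12/19/67 145:168/19/67 150:171/27/67 155:8/15/66 160:10/12/65 165:160/12/62 170:23/255/255 175:23/255/255 180:23/255/255 185:8/176/184 190:8/94/68 195:15/175/240 200:14/175/237 205:14/177/230
```

```bash
python3 - <<'E'
from b import *
s=load('wrist6'); im=s['color']; H,S,V=cv2.split(cv2.cvtColor(im,cv2.COLOR_BGR2HSV))
nw=((S<100)|(S>215))
L=[];Rr=[];RT=[]
for v in range(120,166,3):
    c=np.nonzero(nw[v,285:335])[0]+285; L.append((c.min()-.5,v)); Rr.append((c.max()+.5,v)); t=[k for k in c if V[v,k]>53]; RT.append((max(t)+.5,v))
f=lambda A,z: np.array([onz(s,a,z)[:2] for a in A])
for n,A,z in [('L top',L,.036),('Rtop',RT,.036),('R sil z0',Rr,.0),('R sil z36',Rr,.036)]:
    P=f(A,z); d=P[0]-P[-1]; m=P.mean(0); print(n,A[0],A[-1],m.round(4),np.degrees(np.arctan2(d[1],d[0])).round(2))
for n,uv,z in [('front',(306.5,91),.036),('tail top',(309,182.5),.036),('tail bottom',(309,191),0),('red',(308.2,107),.036)]: print(n,onz(s,uv,z).round(4))
# nose columns: centre of rows 50..85
for v in (30,40,45,50,60,70,80):
    c=np.nonzero(S[v,285:335]<60)[0]+285; print(v,(c.min(),c.max(),onz(s,(c.mean(),v),.018).round(4)) if len(c) else None)
E
```

```text
L top (np.float64(294.5), 120) (np.float64(296.5), 165) [0.4213 0.3261] 17.19
Rtop (np.float64(319.5), 120) (np.float64(321.5), 165) [0.4291 0.2978] 18.35
R sil z0 (np.float64(322.5), 120) (np.float64(321.5), 165) [0.43   0.2937] 14.46
R sil z36 (np.float64(322.5), 120) (np.float64(321.5), 165) [0.4301 0.2945] 14.46
front [0.4809 0.3282 0.036 ]
tail top [0.3794 0.2976 0.036 ]
tail bottom [0.364  0.2941 0.    ]
red [0.4645 0.3217 0.036 ]
30 None
40 None
45 None
50 (np.int64(304), np.int64(311), array([0.5264, 0.3397, 0.018 ]))
60 (np.int64(303), np.int64(313), array([0.5163, 0.3363, 0.018 ]))
70 (np.int64(301), np.int64(317), array([0.5062, 0.3323, 0.018 ]))
80 (np.int64(299), np.int64(319), array([0.4956, 0.3295, 0.018 ]))
```

```bash
python3 - <<'E'
from b import *
Rt=R.from_euler('z',16.2,degrees=True)*R.from_euler('x',180,degrees=True)
for z in (.08,.0): print(rel((.4265,.311,z),Rt))
E
```

```text
(array([ 71.6,  -7.1, 221.1]), array([-0.05, -0.17, -0.6 ]))
(array([ 71.3,  -7.1, 301.1]), array([-0.05, -0.17, -0.6 ]))
```

move_arm(motion=[[[30,-7,40],[0,-0.2,-0.6],0],[[71,-7,80],[0,-0.2,-0.6],0],[[71,-7,120],[0,-0.2,-0.6],0],[[71,-7,160],[0,-0.2,-0.6],0],[[71,-7,200],[0,-0.2,-0.6],0.1],[[71,-7,235],[0,-0.2,-0.6],0.2],[[71,-7,260],[0,-0.2,-0.6],0.2],[[71,-7,275],[0,-0.2,-0.6],0.2],[[71,-7,275],[0,-0.2,-0.6],0.2],[[71,-7,275],[0,-0.2,-0.6],0.2]])

```text
clock: 14.93
tool_pos: [0.426, 0.3108, 0.0257]
orientation: [180.0, 0.1, 16.3]
force: [0.2, -0.3, 0.8]
opening: 0.0702
gripper_force: 0.0
```

```bash
python3 - <<'E'
from b import *
o=ctrl.get_obs(); print(o['tool_pos'],o['orientation'],o['opening'],o['force'])
Rt=R.from_euler('z',16.2,degrees=True)*R.from_euler('x',180,degrees=True)
print(rel((.4265,.311,0),Rt))
s=snap('wrist','w7'); H,S,V=cv2.split(cv2.cvtColor(s['color'],cv2.COLOR_BGR2HSV))
# where body edges lie near rows above fingers
for v in (200,230,260,270):
    c=np.nonzero((S[v]<60)&(V[v]<90))[0]; c=c[(c>200)&(c<430)]; print(v,c.min() if len(c) else None,c.max() if len(c) else None)
s=snap('side','s7'); H,S,V=cv2.split(cv2.cvtColor(s['color'],cv2.COLOR_BGR2HSV))
for d in (-.03,-.011,.0,.019): print(d,[proj(s,pose()[0]+pose()[1].apply((0,k,d))).round(1) for k in (.04,-.04)])
E
```

```text
[0.42599957 0.31076512 0.02568319] [1.79951194e+02 1.27021327e-01 1.63161559e+01] 0.07019414792529645 [ 0.21099133 -0.33896458  0.76825631]
(array([ 0.6, -0.1, 25.7]), array([0.05, 0.13, 0.12]))
200 280 351
230 280 350
260 281 348
270 281 348
-0.03 [array([303.1, 374.1]), array([297.7, 412.1])]
-0.011 [array([303.3, 379.5]), array([297.9, 417.3])]
0.0 [array([303.4, 382.5]), array([298.1, 420.3])]
0.019 [array([303.6, 387.7]), array([298.3, 425.3])]
```

move_arm(motion=[[[0,0,10],[0,0,0],0.2],[[0,0,20],[0,0,0],0.2],[[0,0,23],[0,0,0],0.2],[[0,0,26],[0,0,0],0.2],[[0,0,28],[0,0,0],0.2],[[0,0,28],[0,0,0],0.2]])

```text
clock: 15.53
tool_pos: [0.4259, 0.3109, -0.0022]
orientation: [-180.0, 0.1, 16.4]
force: [0.2, -0.1, 0.3]
opening: 0.0702
gripper_force: 0.0
```

move_arm(motion=[[[0,0,2],[0,0,0],0.3],[[0,0,3],[0,0,0],1],[[0,0,3],[0,0,0],1],[[0,0,3],[0,0,0],1],[[0,0,3],[0,0,0],1],[[0,0,3],[0,0,0],1],[[0,0,3],[0,0,0],1],[[0,0,3],[0,0,0],1],[[0,0,3],[0,0,0],1],[[0,0,3],[0,0,0],1]])

```text
clock: 16.37
tool_pos: [0.426, 0.3112, -0.0048]
orientation: [-180.0, 0.0, 16.4]
force: [-0.1, 0.5, 1.9]
opening: 0.0358
gripper_force: 29.9
```

move_arm(motion=[[[0,0,0],[0,0,0],1],[[0,0,0],[0,0,0],1],[[0,0,0],[0,0,0],1],[[0,0,0],[0,0,0],1]])

```text
clock: 16.7
tool_pos: [0.426, 0.3111, -0.0048]
orientation: [-180.0, 0.0, 16.4]
force: [-1.3, -0.4, 3.5]
opening: 0.0358
gripper_force: 29.9
```

```bash
cat > rest.py <<'E'
from h import *
from scipy.optimize import minimize
V_=[]
for nm,box in [('top0',(355,175,395,225)),('side0',(270,160,325,215))]:
    s=load(nm); H,S,V=cv2.split(cv2.cvtColor(s['color'],cv2.COLOR_BGR2HSV)); x0,y0,x1,y1=box
    m=np.zeros(V.shape,np.uint8); m[y0:y1,x0:x1]=((S<70)&(V>125))[y0:y1,x0:x1]
    n,lab,st,ce=cv2.connectedComponentsWithStats(m); keep=[k for k in range(1,n) if st[k,4]>30]
    print(nm,[(st[k].tolist(),ce[k].round(1).tolist()) for k in keep])
    m=np.isin(lab,keep).astype(np.uint8); V_.append((s,m,box))
def boxes(t):
    for xs in (-.038,.038):
        for y0,y1,z0,z1 in [(-.032,.032,-t,0),(.024,.032,-t,.016),(-.032,-.024,-t,.016)]:
            yield np.array([(xs+a,y,z) for a in(-.007,.007) for y in(y0,y1) for z in(z0,z1)])
F=8
def cost(v):
    c=0;Rr=R.from_euler('ZY',[v[3],-30],degrees=True)
    for s,m,(x0,y0,x1,y1) in V_:
        im=np.zeros(((y1-y0)*F,(x1-x0)*F),np.uint8)
        for b in boxes(v[4]):
            q=np.array([proj(s,Rr.apply(p)+v[:3]) for p in b]); q=(q+.5-[x0,y0])*F
            cv2.fillConvexPoly(im,cv2.convexHull(q.astype(np.int32)),1)
        mm=cv2.resize(m[y0:y1,x0:x1].astype(np.float32),None,fx=F,fy=F,interpolation=cv2.INTER_LINEAR)
        a=cv2.GaussianBlur(im.astype(np.float32),(0,0),F*.6); c+=((a-mm)**2).sum()/F**2
    return c
best=None
for z in (.117,.125):
    r=minimize(cost,[.636,-.15,z,-15.3,.006],method='Nelder-Mead',options=dict(initial_simplex=np.array([[.636,-.15,z,-15.3,.006]]+[[.636+.006*(i==0),-.15+.006*(i==1),z+.005*(i==2),-15.3+4*(i==3),.006+.003*(i==4)] for i in range(5)]),maxiter=250))
    print(r.x.round(4),r.fun, V_[0][1].sum()+V_[1][1].sum())
E
python3 rest.py
```

```text
top0 [([364, 181, 27, 12, 180], [377.5, 186.0]), ([358, 211, 26, 11, 140], [371.7, 215.5])]
side0 [([303, 160, 22, 3, 53], [314.6, 160.8]), ([275, 167, 25, 23, 193], [286.9, 178.0]), ([297, 190, 25, 23, 186], [309.1, 201.0])]
[ 6.32100e-01 -1.46200e-01  1.26900e-01 -1.60098e+01  5.40000e-03] 107.25254821777344 752
[ 6.32100e-01 -1.46400e-01  1.26800e-01 -1.55995e+01  6.80000e-03] 104.71639251708984 752
```

move_arm(motion=[[[0,0,-6],[0,0,0],1],[[0,0,-18],[0,0,0],1],[[0,0,-40],[0,0,0],1],[[0,0,-70],[0,0,0],1],[[0,0,-105],[0,0,0],1],[[0,0,-140],[0,0,0],1],[[0,0,-175],[0,0,0],1],[[0,0,-210],[0,0,0],1],[[0,0,-235],[0,0,0],1],[[0,0,-240],[0,0,0],1]])

```text
clock: 17.53
tool_pos: [0.4276, 0.3122, 0.2404]
orientation: [-179.7, -0.3, 16.4]
force: [0.2, 0.5, -1.9]
opening: 0.0358
gripper_force: 29.9
```

```bash
cat > g.py <<'E'
from h import *
rest=np.array([.6321,-.1464,.125]); ry=-15.8
Rg=R.from_euler('x',180,degrees=True); og=np.array([.0005,0,-.0048])
def tool_g(local,yaw=None,rest=None):
    rest=globals()['rest'] if rest is None else rest; yaw=ry if yaw is None else yaw
    Rr=R.from_euler('ZY',[yaw,-30],degrees=True); Rt=Rr*Rg.inv(); return rest+Rr.apply(local)-Rt.apply(og),Rt
E
python3 - <<'E'
from g import *
o=ctrl.get_obs(); print(o['tool_pos'],o['orientation'],o['joint_pos'].round(1))
hv=tool_g((-.005,0,.09)); print(hv[0],hv[1].as_euler('xyz',degrees=True))
v=((.43,.08,.33),R.from_euler('ZY',[-5,-20],degrees=True)*Rg)
print(rel(*v)); print(rel(*hv,np.array(v[0]),v[1]))
E
```

```text
[0.42755647 0.31220369 0.24036018] [-179.74004112   -0.29875487   16.41020552] [ 57.4   5.6 -15.8  -0.  -68.2  49. ]
[ 0.58652633 -0.13350395  0.19603536] [-180.   -30.   -15.8]
(array([-62.8, 223. , -91. ]), array([-4.05, 19.52, 21.13]))
(array([118.2, 199. , 185.6]), array([-4.57,  9.97,  9.8 ]))
```

move_arm(motion=[[[-4,12,-15],[0,1,1],1],[[-12,40,-30],[-1,3,3],1],[[-20,70,-45],[-1,5,5],1],[[-28,100,-58],[-2,8,8],1],[[-37,130,-70],[-2,11,12],1],[[-45,160,-80],[-3,14,15],1],[[-53,187,-88],[-3,17,18],1],[[-60,210,-91],[-4,19,20.5],1],[[-63,223,-91],[-4,19.5,21],1],[[-63,223,-91],[-4,19.5,21],1]])

```text
clock: 18.37
tool_pos: [0.4273, 0.0768, 0.325]
orientation: [179.7, -19.7, -4.8]
force: [-0.6, -0.2, -3.4]
opening: 0.0358
gripper_force: 29.9
```

```bash
python3 - <<'E'
from g import *
o=ctrl.get_obs(); print(o['tool_pos'],o['orientation'],o['joint_pos'].round(1),o['opening'])
hv=tool_g((-.005,0,.09)); print(rel(*hv))
E
```

```text
[0.42732782 0.07679571 0.32499543] [179.6834552  -19.67280922  -4.80832224] [ 52.6 -20.4 -36.8  18.6 -64.2  25.7] 0.03580973546835898
(array([122.6, 195.2, 181.9]), array([-4.31, 10.27, 10.02]))
```

move_arm(motion=[[[6,10,9],[0,1,1],1],[[20,32,30],[-1,2,2],1],[[38,60,56],[-1,3,3],1],[[56,88,82],[-2,5,5],1],[[74,117,110],[-3,6,6],1],[[92,146,136],[-3,8,8],1],[[107,170,159],[-4,9.5,9.5],1],[[118,187,175],[-4.3,10.3,10],1],[[123,195,182],[-4.3,10.3,10],1],[[123,195,182],[-4.3,10.3,10],1]])

```text
clock: 19.2
tool_pos: [0.588, -0.1337, 0.1928]
orientation: [179.8, -29.7, -15.8]
force: [-0.3, -1.4, -2.4]
opening: 0.0357
gripper_force: 29.9
```

```bash
python3 - <<'E'
from g import *
o=ctrl.get_obs(); print(o['tool_pos'],o['orientation'],o['joint_pos'].round(1),o['opening'])
w=snap('wrist','w8');t=snap('top','t8');sd=snap('side','s8')
Rr=R.from_euler('ZY',[ry,-30],degrees=True)
for n,s in (('w',w),('t',t),('s',sd)):
  H,S,V=cv2.split(cv2.cvtColor(s['color'],cv2.COLOR_BGR2HSV)); m=((S<70)&(V>125)).astype(np.uint8)
  k=0
  n_,lab,st,ce=cv2.connectedComponentsWithStats(m)
  q=[proj(s,rest+Rr.apply((a,b,.016))).round(1).tolist() for a in(.038,-.038) for b in (.028,-.028)]
  print(n,q); c=np.mean(q,0); r=160 if n=='w' else 45
  print([(st[i].tolist(),ce[i].round(1).tolist()) for i in range(1,n_) if st[i,4]>25 and np.hypot(*(ce[i]-c))<r])
# grinder colour marks in side / top vs prediction
p,r_=pose(); g=lambda l:p+r_.apply(og+Rg.apply(l))
for n,s in (('t',t),('s',sd)):
  H,S,V=cv2.split(cv2.cvtColor(s['color'],cv2.COLOR_BGR2HSV))
  print(n,'pred tip',proj(s,g((.124,0,.018))).round(1),'button',proj(s,g((.0405,0,.036))).round(1),'tail',proj(s,g((-.05,0,.018))).round(1))
  for col,m in [('orange',(H>=7)&(H<=28)&(S>240)&(V>120)),('red',((H<6)|(H>174))&(S>180)&(V>100))]:
    n_,lab,st,ce=cv2.connectedComponentsWithStats(m.astype(np.uint8)); print(col,[(st[i,4],ce[i].round(1).tolist()) for i in range(1,n_) if st[i,4]>6 and np.hypot(*(ce[i]-proj(s,g((0,0,.018)))))<60])
E
```

```text
[ 0.58802482 -0.13370166  0.19282979] [179.79358722 -29.69986784 -15.83287217] [  8.2  -1.1 -51.4  44.5 -17.   25.6] 0.03569468917531766
w [[272.2, 187.3], [354.4, 187.2], [275.9, 289.7], [351.2, 289.4]]
[([267, 53, 83, 147, 6586], [314.9, 129.7]), ([353, 172, 10, 23, 130], [358.3, 181.7]), ([361, 281, 32, 38, 928], [377.3, 298.6]), ([238, 282, 33, 37, 907], [252.3, 299.1]), ([243, 325, 135, 25, 2855], [311.0, 336.9]), ([242, 351, 17, 31, 423], [250.1, 365.7]), ([372, 350, 17, 32, 444], [379.5, 365.3])]
t [[365.7, 184.8], [388.3, 189.5], [359.0, 214.4], [381.2, 219.2]]
[([364, 168, 22, 21, 172], [377.6, 179.7]), ([386, 185, 5, 8, 31], [388.0, 188.5]), ([345, 207, 29, 37, 240], [354.6, 218.1])]
s [[281.6, 181.6], [296.9, 169.8], [303.7, 205.2], [318.5, 192.9]]
[([275, 159, 43, 32, 396], [295.0, 176.9]), ([297, 190, 25, 23, 187], [309.0, 201.1])]
t pred tip [384.7 158.1] button [376.2 196.5] tail [367.3 232.7]
orange []
red [(np.int32(51), [377.2, 196.9])]
s pred tip [277.7 129.5] button [306.1 152.4] tail [330.8 186.1]
orange [(np.int32(17), [334.8, 179.3]), (np.int32(10), [330.5, 181.0])]
red [(np.int32(43), [317.7, 213.2])]
```

```bash
python3 - <<'E'
from g import *
s=load('w8'); H,S,V=cv2.split(cv2.cvtColor(s['color'],cv2.COLOR_BGR2HSV))
Rr=R.from_euler('ZY',[ry,-30],degrees=True)
for y in (.032,.024,-.024,-.032):
    print(y,[(x,z,proj(s,rest+Rr.apply((x,y,z))).round(1).tolist()) for x in (.031,.045) for z in (0,.016)])
for v in (172,176,180,184,188,192):
    print(v,'L',' '.join(f'{int(a)}/{int(b)}' for a,b in zip(S[v,256:296:2],V[v,256:296:2])),'\n   R',' '.join(f'{int(a)}/{int(b)}' for a,b in zip(S[v,336:376:2],V[v,336:376:2])))
E
```

```text
0.032 [(0.031, 0, [269.5, 193.9]), (0.031, 0.016, [266.7, 197.5]), (0.045, 0, [268.8, 174.5]), (0.045, 0.016, [265.8, 176.9])]
0.024 [(0.031, 0, [280.5, 193.8]), (0.031, 0.016, [278.4, 197.5]), (0.045, 0, [279.9, 174.4]), (0.045, 0.016, [277.7, 176.9])]
-0.024 [(0.031, 0, [346.1, 193.7]), (0.031, 0.016, [348.3, 197.4]), (0.045, 0, [346.6, 174.3]), (0.045, 0.016, [348.8, 176.8])]
-0.032 [(0.031, 0, [357.1, 193.7]), (0.031, 0.016, [359.9, 197.4]), (0.045, 0, [357.7, 174.3]), (0.045, 0.016, [360.7, 176.8])]
172 L 173/230 173/233 172/234 172/237 172/245 171/243 171/240 173/237 172/226 170/221 169/223 168/224 61/221 13/224 12/232 11/238 9/242 9/244 8/246 8/248 
   R 16/187 17/179 18/170 18/160 15/151 18/142 14/131 15/121 14/112 122/205 133/235 159/248 165/252 163/252 163/253 163/253 166/252 165/252 165/252 165/250
176 L 175/224 172/224 172/225 171/225 173/227 172/236 144/236 66/213 29/196 29/199 30/198 28/200 19/219 10/228 12/236 11/241 9/243 9/245 8/247 8/249 
   R 19/189 16/180 18/170 17/162 15/152 18/144 15/133 14/125 11/114 27/159 19/244 18/246 23/250 85/251 167/246 169/245 169/246 16
[... 443 characters left out ...]
/51 20/51 
   R 0/45 12/44 0/42 6/45 6/44 11/46 6/45 12/41 22/35 27/48 34/235 0/255 0/255 1/255 165/251 167/250 171/242 175/224 174/207 174/196
188 L 173/226 173/225 173/223 173/222 173/222 148/228 9/255 2/255 1/255 36/228 17/59 20/64 16/65 12/65 16/64 12/64 19/68 15/67 19/68 19/67 
   R 24/63 17/61 16/62 21/62 21/62 20/63 21/61 18/58 15/51 16/47 7/38 38/120 0/255 2/255 173/201 172/191 172/190 172/188 172/187 172/184
192 L 174/224 173/222 173/222 173/221 175/222 161/226 10/255 1/255 23/244 19/67 16/65 22/70 18/72 21/74 17/76 17/75 20/75 17/74 17/73 14/73 
   R 18/71 25/72 18/72 21/72 18/72 21/72 21/72 18/70 24/63 17/59 15/52 13/40 37/145 68/230 175/188 175/192 173/197 173/199 173/198 175/200
```

```bash
cat > st.py <<'E'
from g import *
o=ctrl.get_obs(); p,r=pose(); Rr=R.from_euler('ZY',[ry,-30],degrees=True)
gl=Rr.inv().apply(p+r.apply(og)-rest); print('local',gl.round(4),'ori err',(Rr.inv()*r*Rg).as_rotvec(degrees=True).round(2),'F',o['force'].round(1),'open',o['opening'],o['gripper_force'],o['clock'])
print('to z=10:',rel(*tool_g((-.005,0,.010))),'to 0',rel(*tool_g((-.005,0,0)))[0], o['joint_pos'].round(1))
E
python3 st.py
```

```text
local [-0.0034  0.003   0.0897] ori err [-0.02 -0.01  0.05] F [ 0.3  0.4 -2.9] open 0.035949651786383124 29.870569109916687 19.35
to z=10: (array([-1.6,  3. , 79.7]), array([ 0.02, -0.01,  0.05])) to 0 [-1.6  3.  89.7] [  8.6  -1.5 -51.3  44.4 -17.2  25.5]
```

move_arm(motion=[[[-1,2,15],[0,0,0],1],[[-1,2,35],[0,0,0],1],[[-1,2,55],[0,0,0],1],[[-1,2,68],[0,0,0],1],[[-1,2,76],[0,0,0],1],[[-1,2,78],[0,0,0],1],[[-1,2,78],[0,0,0],1],[[-1,2,78],[0,0,0],1]])

```text
clock: 20.02
tool_pos: [0.6265, -0.1422, 0.1425]
orientation: [179.8, -28.9, -15.6]
force: [0.7, -0.2, -3.0]
opening: 0.0356
gripper_force: 29.9
```

```bash
python3 st.py; python3 - <<'E'
from g import *
s=snap('wrist','w9'); H,S,V=cv2.split(cv2.cvtColor(s['color'],cv2.COLOR_BGR2HSV))
Rr=R.from_euler('ZY',[ry,-30],degrees=True); p,r=pose()
for y in (.032,.024,-.024,-.032): print(y,[proj(s,rest+Rr.apply((x,y,.016))).round(1).tolist() for x in (.031,.045)])
print('axis',proj(s,p+r.apply((.038,0,-.02))))
for v in range(190,275,12):
    w=np.nonzero((S[v]<30)&(V[v]>200))[0]; w=w[(w>230)&(w<400)]
    d=np.nonzero((S[v]<60)&(V[v]<85))[0]; d=d[(d>230)&(d<400)]
    f=lambda a:(a.min(),a.max()) if len(a) else None
    print(v,'white L',f(w[w<315]),'R',f(w[w>=315]),'dark',f(d))
E
```

```text
local [0.0037 0.0026 0.0232] ori err [-0.13  1.12  0.21] F [ 0.7 -0.2 -3. ] open 0.035609196821543905 29.870655834674835 20.0167
to z=10: (array([-8.3,  2.5, 13.4]), array([0.13, 1.12, 0.21])) to 0 [-8.1  2.5 23.4] [-13.7   6.2 -55.1  95.4  -1.1  -7.1]
0.032 [[256.1, 235.0], [254.8, 208.4]]
0.024 [[271.6, 235.1], [270.6, 208.5]]
-0.024 [[364.5, 235.2], [365.8, 208.6]]
-0.032 [[380.0, 235.2], [381.6, 208.7]]
axis [311.4439508 226.5870679]
190 white L None R None dark (np.int64(275), np.int64(358))
202 white L None R None dark (np.int64(272), np.int64(361))
214 white L (np.int64(257), np.int64(270)) R (np.int64(382), np.int64(382)) dark (np.int64(273), np.int64(361))
226 white L (np.int64(257), np.int64(271)) R None dark (np.int64(273), np.int64(360))
238 white L None R None dark (np.int64(273), np.int64(359))
250 white L None R None dark (np.int64(274), np.int64(358))
262 white L None R None dark (np.int64(274), np.int64(358))
274 white L None R None dark (np.int64(275), np.int64(357))
```

Above the seat this wrist posture runs into a singularity: j5 is about -1 and j4 is at its limit. I'll back off, lay the tool on free bench, and regrasp with the gripper leaning 20° toward the nose, so the wrist only needs about 10° of tilt at the rest.

move_arm(motion=[[[0,0,-20],[0,0,0],1],[[0,0,-45],[0,0,0],1],[[0,0,-75],[0,0,0],1],[[0,0,-105],[0,0,0],1],[[0,0,-125],[0,0,0],1],[[0,0,-130],[0,0,0],1]])

```text
clock: 20.57
tool_pos: [0.6025, -0.1527, 0.2352]
orientation: [179.0, -29.7, -15.7]
force: [1.1, -3.6, 0.5]
opening: 0.0362
gripper_force: 29.9
```

```bash
python3 st.py; python3 - <<'E'
from g import *
Rt=R.from_euler('z',0,degrees=True)*Rg
print(rel((.42,-.27,.16),Rt)); T=load('top0')
for n,uv,z in [('anvil horn',(465,217),.06),('anvil',(452,190),.07),('board',(308,288),.018),('cone',(315,188),.04)]: print(n,onz(T,uv,z).round(3))
E
```

```text
local [ 0.0324 -0.014   0.1136] ori err [-0.98  0.31  0.06] F [ 1.1 -3.6  0.5] open 0.03619673629379023 29.871089458465576 20.5667
to z=10: (array([-36.8, -15.9, 103.6]), array([0.98, 0.31, 0.06])) to 0 [-36.8 -16.1 113.6] [  9.6  -1.8 -42.8  31.9 -25.6  38.2]
(array([-162.2,  162.5,   -3.1]), array([  5.06, -29.37, -15.65]))
anvil horn [ 0.594 -0.391  0.06 ]
anvil [ 0.666 -0.362  0.07 ]
board [0.437 0.029 0.018]
cone [ 0.702 -0.004  0.04 ]
```

move_arm(motion=[[[-40,40,-20],[1,-6,-3],1],[[-80,80,-20],[2,-12,-6],1],[[-115,115,-20],[3,-18,-9],1],[[-145,145,-10],[4,-24,-12],1],[[-162,162,-3],[5,-29.4,-15.6],1],[[-162,162,-3],[5,-29.4,-15.6],1],[[-162,162,-3],[5,-29.4,-15.6],1],[[-162,162,-3],[5,-29.4,-15.6],1],[[-162,162,-3],[5,-29.4,-15.6],1]])

```text
clock: 21.32
tool_pos: [0.4202, -0.2708, 0.1598]
orientation: [179.9, -0.1, -0.3]
force: [1.5, 0.5, -2.3]
opening: 0.036
gripper_force: 29.9
```

```bash
python3 - <<'E'
from g import *
o=ctrl.get_obs(); print(o['tool_pos'],o['orientation'],o['joint_pos'].round(1),o['opening'],o['force'])
print(rel((.42,-.27,-.0035),Rg))
s=snap('top','t10'); p,r=pose(); g=lambda l:p+r.apply(og+Rg.apply(l))
H,S,V=cv2.split(cv2.cvtColor(s['color'],cv2.COLOR_BGR2HSV)); print('pred button',proj(s,g((.0405,0,.036))).round(1))
n_,lab,st,ce=cv2.connectedComponentsWithStats((((H<6)|(H>174))&(S>180)&(V>100)).astype(np.uint8)); print([(st[i,4],ce[i].round(1).tolist()) for i in range(1,n_) if st[i,4]>6 and np.hypot(*(ce[i]-proj(s,g((0,0,.018)))))<60])
E
```

```text
[ 0.42022684 -0.2708124   0.15979707] [ 1.79914909e+02 -9.07120033e-02 -2.52585109e-01] [-10.2   6.6 -25.8   0.1 -57.4  99.9] 0.035981756930782025 [ 1.48116676  0.46093334 -2.31394819]
(array([ -0.5,  -1.1, 163.3]), array([ 0.09, -0.09, -0.25]))
pred button [438.9 260.1]
[]
```

move_arm(motion=[[[0,-1,30],[0,0,0],1],[[0,-1,65],[0,0,0],1],[[0,-1,100],[0,0,0],1],[[0,-1,130],[0,0,0],1],[[0,-1,148],[0,0,0],1],[[0,-1,156],[0,0,0],1],[[0,-1,160],[0,0,0],1],[[0,-1,162],[0,0,0],1],[[0,-1,164],[0,0,0],1],[[0,-1,164],[0,0,0],1]])

```text
clock: 22.2
tool_pos: [0.422, -0.2708, -0.0031]
orientation: [179.9, -0.2, -0.3]
force: [-0.4, 0.1, -2.7]
opening: 0.0361
gripper_force: 29.9
```

move_arm(motion=[[[0,0,0],[0,0,0],1],[[0,0,0.5],[0,0,0],0.5],[[0,0,0.5],[0,0,0],0.3],[[0,0,0.5],[0,0,0],0.3],[[0,0,0.5],[0,0,0],0.3],[[0,0,0.5],[0,0,0],0.3],[[0,0,0.5],[0,0,0],0.3]])

```text
clock: 22.78
tool_pos: [0.4209, -0.2709, -0.0046]
orientation: [179.9, -0.1, -0.3]
force: [-0.8, -0.1, 0.3]
opening: 0.0607
gripper_force: 0.0
```

```bash
python3 - <<'E'
from g import *
o=ctrl.get_obs(); print(o['tool_pos'],o['orientation'],o['opening'],o['force'])
p,r=pose(); yaw=r.as_euler('xyz',degrees=True)[2]
# keep grasp centre (mid body) fixed: mid at tool (.0005,0,-.0228)
mid=p+r.apply((.0,0,-.0228)); print('mid',mid)
Rt=R.from_euler('z',yaw,degrees=True)*R.from_euler('y',20,degrees=True)*Rg
for d,n in ((.023,'same depth'),(.019,'shallower')):
    q=mid+Rt.apply((0,0,d)); print(n,q,'tip z',(q+Rt.apply((.0095,0,-.011)))[2],(q+Rt.apply((-.0095,0,-.011)))[2],rel(q,Rt))
E
```

```text
[ 0.42086375 -0.27093453 -0.00464462] [ 1.79874408e+02 -1.05659409e-01 -3.34713773e-01] 0.060738789571734925 [-0.84367837 -0.10649553  0.25923959]
mid [ 0.420822   -0.27088431  0.01815529]
same depth [ 0.41295567 -0.27083835 -0.00345764] tip z 0.0036297867642543545 0.010128169487442062 (array([-7.9, -0. , -1.2]), array([ 1.200e-01, -2.011e+01, -2.000e-02]))
shallower [ 4.14323728e-01 -2.70846344e-01  3.01129780e-04] tip z 0.007388557247397989 0.013886939970585696 (array([-6.5, -0. , -5. ]), array([ 1.200e-01, -2.011e+01, -2.000e-02]))
```

move_arm(motion=[[[-2,0,-4],[0,-6,0],0.3],[[-4,0,-4],[0,-13,0],0.3],[[-7,0,-4],[0,-20,0],0.3],[[-7,0,-4],[0,-20,0],0.5],[[-7,0,-4],[0,-20,0],1],[[-7,0,-4],[0,-20,0],1],[[-7,0,-4],[0,-20,0],1],[[-7,0,-4],[0,-20,0],1],[[-7,0,-4],[0,-20,0],1],[[-7,0,-4],[0,-20,0],1]])

```text
clock: 23.62
tool_pos: [0.4134, -0.2708, -0.0002]
orientation: [179.9, 19.8, -0.4]
force: [-0.8, 0.1, -1.6]
opening: 0.0359
gripper_force: 29.9
```

move_arm(motion=[[[0,0,0],[0,0,0],1],[[0,0,0],[0,0,0],1],[[0,0,0],[0,0,0],1],[[0,0,0],[0,0,0],1],[[0,0,0],[0,0,0],1],[[0,0,0],[0,0,0],1]])

```text
clock: 24.12
tool_pos: [0.4134, -0.2708, -0.0003]
orientation: [179.9, 19.9, -0.4]
force: [-2.1, 1.9, 5.9]
opening: 0.0361
gripper_force: 29.9
```

```bash
cat > g.py <<'E'
from h import *
rest=np.array([.6321,-.1464,.125]); ry=-15.8
import json,os
if os.path.exists('gr.json'):
    d=json.load(open('gr.json')); Rg=R.from_quat(d['q']); og=np.array(d['o'])   # grinder pose in tool frame
def tool_g(local,yaw=None):
    Rr=R.from_euler('ZY',[ry if yaw is None else yaw,-30],degrees=True); Rt=Rr*Rg.inv(); return rest+Rr.apply(local)-Rt.apply(og),Rt
E
cat > st.py <<'E'
from g import *
o=ctrl.get_obs(); p,r=pose(); Rr=R.from_euler('ZY',[ry,-30],degrees=True)
gl=Rr.inv().apply(p+r.apply(og)-rest); print('local',gl.round(4),'ori err',(Rr.inv()*r*Rg).as_rotvec(degrees=True).round(2),'F',o['force'].round(1),'open',o['opening'].round(4),o['gripper_force'],o['clock'])
print('jp',o['joint_pos'].round(1),p)
for z in (.09,.012,0): print('to z',z,*rel(*tool_g((-.005,0,z))))
E
python3 - <<'E'
from h import *; import json
p,r=pose(); G=R.from_euler('z',-.3,degrees=True); o=np.array([.4213,-.2709,0.0])
json.dump(dict(q=(r.inv()*G).as_quat().tolist(),o=r.inv().apply(o-p).tolist()),open('gr.json','w'))
E
python3 st.py
```

```text
Traceback (most recent call last):
  File "st.py", line 3, in <module>
    gl=Rr.inv().apply(p+r.apply(og)-rest); print('local',gl.round(4),'ori err',(Rr.inv()*r*Rg).as_rotvec(degrees=True).round(2),'F',o['force'].round(1),'open',o['opening'].round(4),o['gripper_force'],o['clock'])
                                                                                                                                                               ^^^^^^^^^^^^^^^^^^
AttributeError: 'float' object has no attribute 'round'
```

move_arm(motion=[[[-2,0,-6],[0,0,0],1],[[-7,0,-19],[0,0,0],1],[[-15,0,-41],[0,0,0],1],[[-26,0,-71],[0,0,0],1],[[-38,0,-104],[0,0,0],1],[[-50,0,-136],[0,0,0],1],[[-60,0,-163],[0,0,0],1],[[-68,0,-188],[0,0,0],1],[[-75,0,-207],[0,0,0],1],[[-75,0,-207],[0,0,0],1]])

```text
clock: 24.95
tool_pos: [0.4159, -0.2711, 0.2238]
orientation: [179.7, 19.5, -0.4]
force: [1.6, -0.1, -3.0]
opening: 0.0362
gripper_force: 29.9
```

```bash
sed -i "s/o\['opening'\].round(4)/o['opening']/" st.py; python3 st.py
```

```text
local [-0.0946 -0.1768  0.169 ] ori err [ 4.   29.32 15.19] F [ 1.6 -0.1 -3. ] open 0.03617009344862682 29.8709499835968 24.95
jp [ -8.   14.9 -10.5   2.8 -83.9  96.9] [ 0.41590643 -0.2711477   0.22375438]
to z 0.09 [ 161.3 -141.   -28.5] [ 1.45 29.29 15.7 ]
to z 0.012 [ 219.2 -130.9   22.7] [ 1.45 29.29 15.7 ]
to z 0 [ 228.2 -129.3   30.6] [ 1.45 29.29 15.7 ]
```

move_arm(motion=[[[10,-9,-15],[0,2,1],1],[[30,-26,-25],[0.2,6,3],1],[[55,-48,-30],[0.5,11,6],1],[[80,-70,-32],[0.7,16,9],1],[[105,-92,-33],[1,21,12],1],[[130,-114,-32],[1.2,26,14],1],[[150,-131,-30],[1.5,29,15.7],1],[[161,-141,-29],[1.5,29.3,15.7],1],[[161,-141,-29],[1.5,29.3,15.7],1],[[161,-141,-29],[1.5,29.3,15.7],1]])

```text
clock: 25.78
tool_pos: [0.5754, -0.13, 0.1907]
orientation: [179.9, -9.4, -15.8]
force: [0.5, 0.2, -1.9]
opening: 0.0361
gripper_force: 29.9
```

```bash
python3 st.py
```

```text
local [-0.0104  0.0004  0.0866] ori err [0.02 0.63 0.07] F [ 0.5  0.2 -1.9] open 0.036082061605946465 29.87136483192444 25.7833
jp [  9.    7.9 -22.7   5.2 -51.   62.2] [ 0.57537969 -0.12995674  0.19065923]
to z 0.09 [ 3.9  0.4 -5. ] [0.   0.63 0.07]
to z 0.012 [31.3  0.2 68. ] [0.   0.63 0.07]
to z 0 [35.5  0.2 79.2] [0.   0.63 0.07]
```

move_arm(motion=[[[6,0,5],[0,0.3,0],1],[[12,0,20],[0,0.5,0],1],[[18,0,35],[0,0.5,0],1],[[24,0,50],[0,0.5,0],1],[[28,0,58],[0,0.5,0],1],[[29,0,62],[0,0.5,0],1],[[29,0,62],[0,0.5,0],1],[[29,0,62],[0,0.5,0],1]])

```text
clock: 26.45
tool_pos: [0.6132, -0.1416, 0.1354]
orientation: [179.9, -10.1, -16.0]
force: [0.6, 0.1, -2.0]
opening: 0.0358
gripper_force: 29.9
```

```bash
python3 st.py; python3 - <<'E'
from g import *
s=snap('wrist','w11'); H,S,V=cv2.split(cv2.cvtColor(s['color'],cv2.COLOR_BGR2HSV))
Rr=R.from_euler('ZY',[ry,-30],degrees=True); p,r=pose()
for y in (.032,.024,-.024,-.032): print(y,[proj(s,rest+Rr.apply((x,y,.016))).round(1).tolist() for x in (.031,.045)])
g=lambda l:p+r.apply(og+Rg.apply(l))
print('body edges pred',[proj(s,g((x,y,.03))).round(1).tolist() for x in (.038,.055) for y in (.018,-.018)])
for v in range(150,275,8):
    w=np.nonzero((S[v]<30)&(V[v]>200))[0]; w=w[(w>230)&(w<400)]
    d=np.nonzero((S[v]<60)&(V[v]<85))[0]; d=d[(d>230)&(d<400)]
    f=lambda a:(int(a.min()),int(a.max())) if len(a) else None
    print(v,'white L',f(w[w<315]),'R',f(w[w>=315]),'dark',f(d))
E
```

```text
local [-0.0038 -0.0005  0.019 ] ori err [-0.01 -0.03 -0.08] F [ 0.6  0.1 -2. ] open 0.035787879328643656 29.871237874031067 26.45
jp [  7.3  14.1 -23.    5.8 -43.7  62.9] [ 0.61322359 -0.14156373  0.13539253]
to z 0.09 [-25.3  -0.4 -66.3] [-0.02 -0.03 -0.08]
to z 0.012 [ 1.2 -0.5  7. ] [-0.02 -0.03 -0.08]
to z 0 [ 5.3 -0.6 18.3] [-0.02 -0.03 -0.08]
0.032 [[243.1, 215.7], [239.1, 188.9]]
0.024 [[260.2, 215.7], [257.2, 188.8]]
-0.024 [[363.2, 215.2], [365.7, 188.4]]
-0.032 [[380.3, 215.2], [383.8, 188.3]]
body edges pred [[265.0, 254.6], [359.3, 254.3], [260.8, 217.0], [362.9, 216.6]]
150 white L (282, 314) R (315, 328) dark None
158 white L (281, 314) R (315, 329) dark None
166 white L (278, 314) R (315, 328) dark None
174 white L (249, 314) R (315, 329) dark None
182 white L (246, 314) R (315, 328) dark None
190 white L (275, 314) R (315, 384) dark None
198 white L (279, 314) R (315, 328) dark (271, 362)
206 white L (292, 314) R (315, 328) dark (271, 364)
214 white L (245, 247) R (381, 381) dark (269, 365)
222 white L None R None dark (268, 365)
230 white L None R None dark (269, 365)
238 white L None R None dark (270, 364)
246 white L None R None dark (270, 363)
254 white L None R None dark (271, 362)
262 white L None R None dark (272, 361)
270 white L None R None dark (272, 360)
```

move_arm(motion=[[[1,-1,4],[0,0,0],1],[[2,-1,8],[0,0,0],1],[[3,-1,11],[0,0,0],1],[[4,-1,13],[0,0,0],1],[[4,-1,13],[0,0,0],1],[[4,-1,13],[0,0,0],1]])

```text
clock: 27.0
tool_pos: [0.6194, -0.1418, 0.123]
orientation: [180.0, -10.1, -15.9]
force: [0.8, -0.1, -2.6]
opening: 0.0355
gripper_force: 29.9
```

move_arm(motion=[[[0.5,0,1],[0,0,0],1],[[1,0,2],[0,0,0],1],[[1,0,2],[0,0,0],1],[[1,0,2],[0,0,0],1]])

```text
clock: 27.33
tool_pos: [0.6207, -0.1422, 0.1213]
orientation: [180.0, -10.1, -15.9]
force: [0.1, 0.3, -1.9]
opening: 0.0356
gripper_force: 29.9
```

```bash
python3 st.py
```

```text
local [-0.0044  0.0009  0.0031] ori err [ 0.02 -0.04 -0.07] F [ 0.1  0.3 -1.9] open 0.03562959923691099 29.871269166469574 27.3333
jp [  7.1  15.6 -23.1   5.9 -42.1  62.9] [ 0.62073123 -0.14221786  0.12132304]
to z 0.09 [-30.2   1.1 -81.5] [-0.04 -0.04 -0.06]
to z 0.012 [-3.6  0.9 -8.1] [-0.04 -0.04 -0.06]
to z 0 [0.5 0.9 3.2] [-0.04 -0.04 -0.06]
```

Not touching yet. Continue in small steps.

move_arm(motion=[[[0.3,0,1],[0,0,0],1],[[0.7,0,2],[0,0,0],1],[[0.7,0,2],[0,0,0],1],[[0.7,0,2],[0,0,0],1]])

```text
clock: 27.67
tool_pos: [0.6217, -0.1425, 0.1194]
orientation: [180.0, -10.1, -15.9]
force: [1.0, 0.4, -4.1]
opening: 0.0359
gripper_force: 29.9
```

move_arm(motion=[[[0.3,0,1],[0,0,0],1],[[0.7,0,2],[0,0,0],1],[[0.7,0,2],[0,0,0],1],[[0.7,0,2],[0,0,0],1]])

```text
clock: 28.0
tool_pos: [0.6224, -0.1427, 0.1186]
orientation: [180.0, -10.1, -15.9]
force: [-5.8, 2.3, 5.8]
opening: 0.0359
gripper_force: 29.9
```

```bash
python3 st.py|head -1
```

```text
local [-0.0043  0.0009 -0.0001] ori err [ 0.03 -0.05 -0.07] F [-5.8  2.3  5.8] open 0.035932447183848484 29.91061270236969 28.0
```

Contact at local z ≈ 0, with about 8 N square to the slope. Release gently.

move_arm(motion=[[[0,0,0],[0,0,0],0.58],[[0,0,0],[0,0,0],0.55],[[0,0,0],[0,0,0],0.52],[[0,0,0],[0,0,0],0.48],[[0,0,0],[0,0,0],0.45],[[0,0,0],[0,0,0],0.4],[[0,0,0],[0,0,0],0.35],[[0,0,0],[0,0,0],0.35],[[0,0,0],[0,0,0],0.35],[[0,0,0],[0,0,0],0.35]])

```text
clock: 28.83
tool_pos: [0.6228, -0.1428, 0.1177]
orientation: [180.0, -10.1, -15.9]
force: [0.0, -0.3, 0.3]
opening: 0.057
gripper_force: 0.0
```

move_arm(motion=[[[0,0,-5],[0,0,0],0.35],[[0,0,-15],[0,0,0],0.35],[[0,0,-30],[0,0,0],0.35],[[0,0,-55],[0,0,0],0.35],[[0,0,-85],[0,0,0],0.35],[[0,0,-115],[0,0,0],0.3],[[0,0,-145],[0,0,0],0.2],[[0,0,-150],[0,0,0],0.2]])

```text
clock: 29.5
tool_pos: [0.5992, -0.1356, 0.273]
orientation: [-179.9, -10.6, -15.9]
force: [1.4, 0.0, 0.3]
opening: 0.0676
gripper_force: 0.0
```

```bash
cat > chk.py <<'E'
from h import *
import sys
o=ctrl.get_obs(); print(o['tool_pos'],o['force'],o['opening'],o['clock'])
Rr=R.from_euler('ZY',[-15.8,-30],degrees=True); rest=np.array([.6321,-.1464,.125])
g=lambda l: rest+Rr.apply(np.array(l)+[-.0043,.0009,0])
seat=np.array([.565,.1525,.198]); h=R.from_euler('z',2.1,degrees=True)
for nm in ('top','side'):
  s=snap(nm,nm+sys.argv[1]); H,S,V=cv2.split(cv2.cvtColor(s['color'],cv2.COLOR_BGR2HSV))
  print(nm,'pred button',proj(s,g((.0405,0,.036))).round(1),'band top',proj(s,g((-.047,0,.036))).round(1),'tip',proj(s,g((.124,0,.018))).round(1))
  c=proj(s,g((0,0,.018)))
  for col,m in [('red',((H<6)|(H>174))&(S>180)&(V>100)),('orange',(H>=15)&(H<=28)&(S>240)&(V>120))]:
    n_,lab,st,ce=cv2.connectedComponentsWithStats(m.astype(np.uint8)); print(col,[(int(st[i,4]),ce[i].round(1).tolist()) for i in range(1,n_) if st[i,4]>6 and np.hypot(*(ce[i]-c))<50])
  q=[proj(s,seat+h.apply((a,b,-.082))) for a in(.036,-.036) for b in(.054,-.054)]; q=np.array(q); print('basket pred u',q[:,0].min().round(),q[:,0].max().round(),'v',q[:,1].min().round(),q[:,1].max().round())
  m=((H>100)&(H<125)&(S>150)).astype(np.uint8); n_,lab,st,ce=cv2.connectedComponentsWithStats(m); c=q.mean(0); print('blue',[(st[i].tolist(),ce[i].round(1).tolist()) for i in range(1,n_) if st[i,4]>20 and np.hypot(*(ce[i]-c))<45])
E
python3 chk.py A
```

```text
[ 0.5992277  -0.13562476  0.27300052] [1.39007064 0.01928295 0.28753932] 0.06764802502513077 29.5
top pred button [376.6 189.3] band top [368.5 223.9] tip [384.4 153.9]
red []
orange [(101, [367.7, 222.9])]
basket pred u 232.0 277.0 v 218.0 251.0
blue []
side pred button [292.6 172.2] band top [318.1 199.5] tip [265.9 150.3]
red [(41, [294.6, 173.0]), (48, [318.0, 212.7])]
orange [(72, [317.4, 198.6]), (43, [310.3, 205.5])]
basket pred u 241.0 295.0 v 267.0 315.0
blue [([258, 271, 33, 39, 528], [271.9, 288.6]), ([247, 291, 7, 13, 51], [250.8, 298.1])]
```

move_arm(motion=[[[-40,0,-30],[0,0,0],0.2],[[-80,20,-60],[0,0,0],0.2],[[-110,55,-80],[0,0,0],0.2],[[-130,90,-80],[0,0,0],0.2],[[-150,125,-80],[0,0,0],0.2],[[-150,160,-80],[0,0,0],0.2],[[-150,190,-80],[0,0,0],0.2],[[-150,190,-80],[0,0,0],0.2],[[-150,190,-80],[0,0,0],0.2]])

```text
clock: 30.35
tool_pos: [0.3879, -0.2758, 0.317]
orientation: [180.0, -10.0, -16.3]
force: [0.7, -0.1, 0.6]
opening: 0.07
gripper_force: 0.0
```

```bash
python3 chk.py B; python3 - <<'E'
from h import *
# bystanders: difference of start/end images away from moved things and arm
for nm,pts in (('top',{'jar':(319,243),'cone':(315,188),'anvil':(452,192),'gift':(171,200),'cuff':(308,288)}),('side',{'jar':(307,266),'cone':(248,250),'anvil':(322,162),'gift':(161,384),'cuff':(348,298)})):
    a,b=cv2.imread(f'pics/{nm}0.png',0),cv2.imread(f'pics/{nm}B.png',0)
    for k,(u,v) in pts.items():
        t=a[v-14:v+15,u-14:u+15]; w=b[v-26:v+27,u-26:u+27]; r=cv2.matchTemplate(w,t,cv2.TM_CCOEFF_NORMED); _,mx,_,loc=cv2.minMaxLoc(r); print(nm,k,round(mx,2),loc[0]-12,loc[1]-12)
E
```

```text
[ 0.3879444 -0.2758379  0.3169798] [ 0.67978539 -0.13782047  0.5616351 ] 0.06996699944028448 30.35
top pred button [376.6 189.3] band top [368.5 223.9] tip [384.4 153.9]
red [(49, [376.2, 191.9])]
orange [(101, [367.5, 222.8])]
basket pred u 232.0 277.0 v 218.0 251.0
blue [([252, 221, 22, 4, 44], [263.0, 222.3]), ([235, 228, 40, 20, 496], [255.8, 238.1])]
side pred button [292.6 172.2] band top [318.1 199.5] tip [265.9 150.3]
red [(42, [294.4, 173.1]), (49, [318.1, 212.6])]
orange [(68, [317.3, 198.3]), (48, [310.3, 205.7])]
basket pred u 241.0 295.0 v 267.0 315.0
blue [([258, 271, 33, 39, 527], [272.0, 288.6]), ([247, 291, 7, 13, 50], [250.8, 298.1])]
top jar 0.89 0 0
top cone 0.99 0 0
top anvil 0.98 0 0
top gift 1.0 0 0
top cuff 0.91 0 0
side jar 0.76 0 0
side cone 0.98 0 0
side anvil 0.98 0 0
side gift 1.0 0 0
side cuff 0.99 0 0
```

```bash
python3 -c "
from plant import ctrl
print(ctrl.close_job())"
```

```text
the job is handed in; nothing more can be done
None
```

The rotary tool lies in both saddles with its nose uphill, the basket hangs on the brass hook, and everything has been let go. The job was handed in at about 30 s; my last image checks showed both in place and no bystander moved, but no verdict was returned.

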